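# Pack the reactor samples into the colour-coded caddy

## Robot

A 7-joint arm with a two-finger parallel gripper is mounted at the origin on the work surface. World frame = base frame: x ahead of the robot, y to its left, z up, the work surface at z = 0. Lengths are in mm, angles in rad, forces in N, time in s.
With the tool pointing down it reaches from about 400 to 850 mm from the base axis. Payload 4.5 kg.
Tool frame: the origin (TCP) lies at the very end of the fingers, on their centre line; the grasp point (between the pads) lies 19 mm behind it; z points along the fingers, y is the line along which they close (so a half turn about z gives the same grasp; the last joint's range is limited). The gripper opens to 88 mm and grips with 3 to 60 N. Pads are 18 mm wide; open, the fingers measure 123 mm over their backs; the gripper's body (75 mm by 187 mm) begins 45 mm behind the grasp point.
Start: joints at [-1.311, 0.689, -0.195, 1.565, 0.157, 0.902, -0.215], TCP at [139.907, 609.165, 206.343] pointing down, gripper open.
Joint ranges: [-3.01, 3.01], [-0.46, 2.08], [-1.47, 1.51], [0.13, 2.56], [-1, 4.14], [0.04, 2.09], [-2.66, 2.66]. Speed limits (rad/s): [2.57, 2.57, 3.14, 3.14, 3.14, 3.14, 3.14].

## Interface

Orientations are given as a unit quaternion [x, y, z, w].
In Python, from plant import manip gives the robot as it stands.
- The arm moves only by the tool carry_out, never from a script. Its argument "series" is a list of rows, each an object of numbers: "ax", "ay", "az": the turn, a rotation vector about the tool's x, y, z in units of 8 degrees (1.0 is 8 degrees); "x", "y", "z": the shift along the tool's x, y, z in units of 30 mm (1.0 is 30 mm); "jaw": the opening, from 0 (shut) to 1 (fully open). In form: [{"ax": .., "ay": .., "az": .., "x": .., "y": .., "z": .., "jaw": ..}, ...]. A call has 1 to 5 rows; each row shifts and turns the commanded pose from where the row before left it, along the tool's axes as they then stand; what a row does not reach is not made up. A row lasts 1/10 s, in which the tool goes at most 50 mm and 8.59 degrees, less where a joint would pass 70% of its speed; a pose out of reach is approached as far as the arm can. A call is refused whole if a number of a shift passes 1 or a number of a turn 1, either way. A call with a gripper value outside its range is refused whole. The fingers move at their own pace and stop on an object; "force" is the grip in N (left out, the last holds). Time passes only in rows, so rows that do not move let the fingers close. It gives the time, the measured TCP pose, the force, the opening and the grip force at its end, in the units of the state.
- manip.sense(): the state, without advancing time (a new reading comes with each control period).
- manip.capture(name): name is "side" or "top" or "wrist"; returns the picture (480x640x3 uint8, red, green, blue); there is no depth.
- manip.get_calibration(name): a dict with "fx", "fy", "cx", "cy" (pixels), "pose" (4x4, takes a point from camera to world coordinates). Camera axes: x right, y up, looking along -z (the intrinsics and any distortion apply to the point x, -y, -z); pixel columns grow to the right and rows downward; lengths in mm; the calibration is good to about 2 mm. A picture is of the moment at which its call begins: read the wrist's pose just before it. get_calibration takes no time and is no camera call; for the wrist camera it gives the pose at the moment of the call.
- manip.hand_in(): hands the job in; it is judged then, once.
The state is a dict: "clock": time; "joint_positions": joint angles; "qd": joint speeds; "tau": joint torques, N m; "position": TCP position; "tool_rot": TCP orientation; "force": force on the tool from outside, world axes, zero at the start; "ft_torque": the same for the moment, N m; "gripper_width": finger opening in mm; "gripper_force": force on a finger pad.
Only numpy, scipy, OpenCV 4.12 (cv2) and the standard library are available. Lean on these libraries where they do the work, as an engineer would, in place of code of your own. Each camera call takes 0.05 s, during which the arm holds its last target. There are 200 camera calls.

## Task

Pack today's four reactor samples, the amber-brown bottles, into the caddy: stand each one upright, fully down in the cell of the same colour as its cap. Keep the sample bottles upright all the way, and leave the white bottles standing where they are, even though their caps look the same.

Things in the scene. Friction and masses are not known exactly. Their poses are not given: they have to be found in the camera images.
- sample_blue: Loose sample bottle, AMBER-BROWN body, blue cap, upright: body 42 mm diameter, straight up to 70 mm, cap 26 mm diameter from 78 to 96 mm (its top), 85-170 g. Origin: centre of underside, z up. Grip the body from above, 45 to 65 mm over its underside; at the start other bottles are 80 mm or more away (centres), only flat things (under 25 mm) between. Goes into the blue cell.
- sample_red: Loose sample bottle, AMBER-BROWN body, red cap, upright: body 42 mm diameter, straight up to 70 mm, cap 26 mm diameter from 78 to 96 mm (its top), 85-170 g. Origin: centre of underside, z up. Grip the body from above, 45 to 65 mm over its underside; at the start other bottles are 80 mm or more away (centres), only flat things (under 25 mm) between. Goes into the red cell.
- sample_yellow: Loose sample bottle, AMBER-BROWN body, yellow cap, upright: body 42 mm diameter, straight up to 70 mm, cap 26 mm diameter from 78 to 96 mm (its top), 85-170 g. Origin: centre of underside, z up. Grip the body from above, 45 to 65 mm over its underside; at the start other bottles are 80 mm or more away (centres), only flat things (under 25 mm) between. Goes into the yellow cell.
- sample_green: Loose sample bottle, AMBER-BROWN body, green cap, upright: body 42 mm diameter, straight up to 70 mm, cap 26 mm diameter from 78 to 96 mm (its top), 85-170 g. Origin: centre of underside, z up. Grip the body from above, 45 to 65 mm over its underside; at the start other bottles are 80 mm or more away (centres), only flat things (under 25 mm) between. Goes into the green cell.
- cell_blue: Blue open square cell of the fixed caddy: outside 68 x 68, walls 3, height 28, floor 3 mm thick. Origin: centre of underside, 4 mm over the table; x, y along its walls. The 4 colours stand 2 x 2 in any order, 74 mm centre to centre, in a grey tray (158 mm square, 24 mm high, low black handles). Fingers closing along a cell's diagonal clear bottles in other cells.
- cell_red: Red open square cell of the fixed caddy: outside 68 x 68, walls 3, height 28, floor 3 mm thick. Origin: centre of underside, 4 mm over the table; x, y along its walls. The 4 colours stand 2 x 2 in any order, 74 mm centre to centre, in a grey tray (158 mm square, 24 mm high, low black handles). Fingers closing along a cell's diagonal clear bottles in other cells.
- cell_yellow: Yellow open square cell of the fixed caddy: outside 68 x 68, walls 3, height 28, floor 3 mm thick. Origin: centre of underside, 4 mm over the table; x, y along its walls. The 4 colours stand 2 x 2 in any order, 74 mm centre to centre, in a grey tray (158 mm square, 24 mm high, low black handles). Fingers closing along a cell's diagonal clear bottles in other cells.
- cell_green: Green open square cell of the fixed caddy: outside 68 x 68, walls 3, height 28, floor 3 mm thick. Origin: centre of underside, 4 mm over the table; x, y along its walls. The 4 colours stand 2 x 2 in any order, 74 mm centre to centre, in a grey tray (158 mm square, 24 mm high, low black handles). Fingers closing along a cell's diagonal clear bottles in other cells.
- white_blue: Look-alike that does not belong: clean bottle of the very same shape and size as the samples (42 mm diameter, 96 mm tall) and with a blue cap, but with a WHITE body. Loose, stands on the table among the samples. Origin: centre of its underside; z up. Stays where it is.
- white_red: Look-alike that does not belong: clean bottle of the very same shape and size as the samples (42 mm diameter, 96 mm tall) and with a red cap, but with a WHITE body. Loose, stands on the table among the samples. Origin: centre of its underside; z up. Stays where it is.
Not all that is in view belongs to the job. Of the things like the cell_red, leave any that is pink or purple; of the rest the larger one is meant.

How it is judged (in metres and radians):
At the end, for the whole second after the job is handed in: Each amber-brown sample bottle stands on the floor of the cell of its cap's colour (axis within 16 mm of the cell's centre, underside within 8 mm of the cell's underside, tilt under 0.12 rad), released and at rest; both white bottles are within 20 mm of where they started (horizontal distance between sample_blue and cell_blue below 0.016 m and z of sample_blue in the frame of cell_blue below 0.008 m and angle between each of sample_blue, sample_red, sample_yellow, sample_green's own z axis and vertical below 0.12 rad and linear speed of each of sample_blue, sample_red, sample_yellow, sample_green below 0.02 m/s and contact force between each of sample_blue, sample_red, sample_yellow, sample_green and the fingers below 0.1 N and horizontal distance between sample_red and cell_red below 0.016 m and z of sample_red in the frame of cell_red below 0.008 m and horizontal distance between sample_yellow and cell_yellow below 0.016 m and z of sample_yellow in the frame of cell_yellow below 0.008 m and horizontal distance between sample_green and cell_green below 0.016 m and z of sample_green in the frame of cell_green below 0.008 m and distance of each of white_blue, white_red from where it was at the start of the episode below 0.02 m); the robot touches nothing.
It fails at once if a sample bottle is tipped by more than 0.6 rad (angle between any of sample_blue, sample_red, sample_yellow, sample_green's own z axis and vertical above 0.6 rad).
It fails at once if a white bottle is moved by more than 20 mm or tipped (distance of any of white_blue, white_red from where it was at the start of the episode above 0.02 m or angle between any of white_blue, white_red's own z axis and vertical above 0.3 rad).
It also fails if it takes over 104 s, if anything falls off the work surface, if the arm or the gripper's body presses on something with over 40 N, if the wrist force passes 120 N, or if a joint passes its speed limit or range.

## Working session

There is one attempt and no reset: what is moved stays moved. The work goes in short steps, Python scripts to look and compute and a tool call to move; the robot and the scene stay as the last step left them, time stands still between calls to the robot, and variables do not carry over. Pictures are saved under pics/ and viewed, at most 14 in all, crops included, and the job is handed in when it is done.

Besides the shell and the picture viewer there is one more tool, called as name([rows], argument=value, ...), one row to a line, values as JSON. carry_out: Moves the arm, as the interface text tells. Its arguments: {"type":"object","properties":{"series":{"type":"array"},"force":{"type":"number"}},"required":["series"]}

```bash
mkdir -p pics; ls; python3 - <<'E'
from plant import manip
import cv2
s=manip.sense();print(s)
for n in("top","side"):
    im=manip.capture(n);cv2.imwrite(f"pics/{n}0.png",im[:,:,::-1]);print(n,manip.get_calibration(n))
E
```

```text
pics
{'clock': 0.0, 'joint_positions': array([-1.31118714,  0.68996579, -0.19450438,  1.56635323,  0.15731007,
        0.90247606, -0.21509492]), 'qd': array([-0.00027897, -0.00088107,  0.00102312,  0.00094651, -0.00121846,
       -0.0006709 ,  0.00080737]), 'tau': array([ 8.47514475e-04, -5.27556002e+01, -1.26668025e+00, -1.53430134e+01,
       -5.26250317e-02,  6.36946934e-03,  1.65548208e-04]), 'position': array([139.84006175, 608.44880217, 205.51874065]), 'tool_rot': array([ 1.12620391e-01,  9.93637674e-01, -9.04753291e-04, -2.98191652e-05]), 'force': array([-0.46913586,  0.82746948, -0.48701661]), 'ft_torque': array([-0.00930301, -0.01462714, -0.01695864]), 'gripper_force': 0.0, 'gripper_width': 88.21391774837721}
top {'fx': 546.6481708547194, 'fy': 546.6481708547194, 'cx': 324.4057146782868, 'cy': 233.52285823276026, 'pose': array([[ 4.57170349e-02,  9.75844127e-01, -2.13630973e-01,
         3.76023610e+02],
       [-9.98945711e-01,  4.55524938e-02, -5.69534627e-03,
         3.73859307e-01],
       [ 4.17365336e-03,  2.13666118e-01,  9.76897830e-01,
         9.61465616e+02],
       [ 0.00000000e+00,  0.00000000e+00,  0.00000000e+00,
         1.00000000e+00]])}
side {'fx': 498.0075810956226, 'fy': 498.0075810956226, 'cx': 318.37011372247537, 'cy': 242.79886673155025, 'pose': array([[ 9.99404845e-01,  2.64431131e-02, -2.21521468e-02,
         5.35548629e+02],
       [-3.43294555e-02,  6.99435947e-01, -7.13870327e-01,
        -6.83085638e+02],
       [-3.38294608e-03,  7.14205935e-01,  6.99927452e-01,
         7.29253772e+02],
       [ 0.00000000e+00,  0.00000000e+00,  0.00000000e+00,
         1.00000000e+00]])}
```

View pics/top0.png

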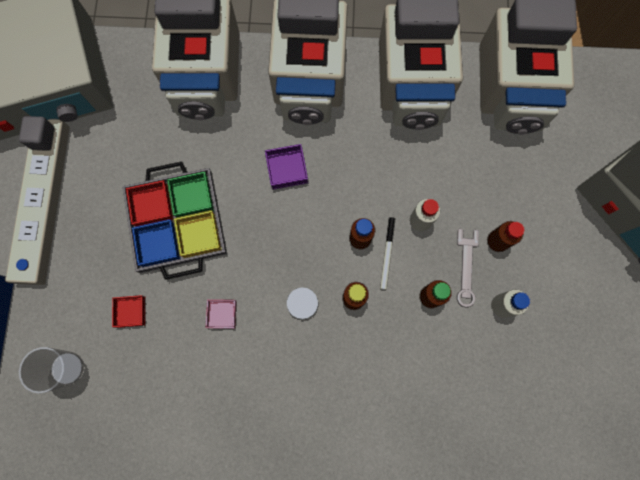

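View pics/side0.png

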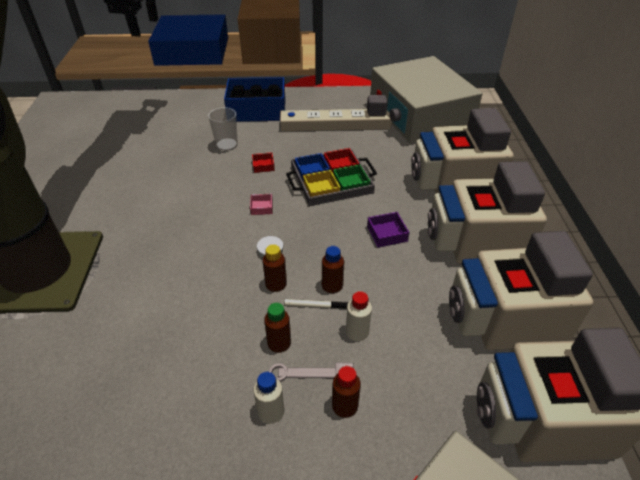

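Top view: amber samples are blue (362,233), yellow (356,295), green (437,293) and red (509,235). The white bottles are red-cap (428,212) and blue-cap (516,302). The caddy is at (175,220), with red at top-left, green top-right, blue bottom-left and yellow bottom-right. Red cell candidates are the caddy cell (150,202), the small loose red box (129,311), pink (221,314) and purple (287,167). The caddy cell fits, being red and the larger one. Next I measure positions and make a confirming crop.

```bash
cat > h.py <<'E'
import numpy as np,cv2
from scipy.optimize import least_squares
from plant import manip
def proj(c,P):
    M=np.linalg.inv(np.array(c["pose"]));q=np.atleast_2d(P)@M[:3,:3].T+M[:3,3]
    return np.c_[c["cx"]+c["fx"]*q[:,0]/-q[:,2], c["cy"]-c["fy"]*q[:,1]/-q[:,2]]
def cen(pts):
    m=cv2.moments(cv2.convexHull(np.float32(pts)));return np.array([m["m10"],m["m01"]])/m["m00"]
t=np.linspace(0,2*np.pi,40)
def cap(x,y,b=0): return np.vstack([np.c_[x+13*np.cos(t),y+13*np.sin(t),0*t+z+b] for z in(78,96)])
def sq(x,y,a):
    u=np.array([[1,1],[1,-1],[-1,-1],[-1,1]])*34
    R=np.array([[np.cos(a),-np.sin(a)],[np.sin(a),np.cos(a)]])
    return np.vstack([np.c_[u@R.T+[x,y],np.full(4,z)] for z in(25,32)])
def blob(im,col,px,r):
    h=cv2.cvtColor(im,cv2.COLOR_RGB2HSV).astype(int);H,S,V=h[...,0],h[...,1],h[...,2]
    k={"red":((H<6)|(H>174))&(V>95),"yellow":(H>22)&(H<36)&(V>60),"green":(H>45)&(H<85)&(V>35),"blue":(H>100)&(H<125)&(V>45)}[col]&(S>110)
    w=np.zeros(k.shape,np.uint8);cv2.circle(w,tuple(map(int,px)),r,1,-1)
    n,l,st,ce=cv2.connectedComponentsWithStats((k&(w>0)).astype(np.uint8))
    i=1+np.argmax(st[1:,4]);ys,xs=np.where(l==i)
    return np.c_[xs,ys],st[i,4]
def fit(model,obs):
    f=lambda p:np.concatenate([cen(proj(c,model(*p)))-o for c,o in obs])
    r=least_squares(f,[600,0]);return r.x,r.fun
E
python3 - <<'E'
from h import *
C={n:manip.get_calibration(n) for n in("top","side")}
I={n:cv2.imread(f"pics/{n}0.png")[:,:,::-1].copy() for n in C}
B={"s_blue":((362,226),(333,253)),"s_red":((515,230),(347,374)),"s_yellow":((357,293),(273,252)),"s_green":((441,293),(277,312)),"w_red":((431,207),(360,299)),"w_blue":((520,300),(266,381))}
out={}
for k,(a,b) in B.items():
    o=[];ar=[]
    for n,p in(("top",a),("side",b)):
        q,A=blob(I[n],k[2:],p,18);o.append((C[n],cen(q)));ar.append(A)
    each=[fit(cap,[v])[0].round(1) for v in o]
    x,e=fit(cap,o);out[k]=x;print(k,x.round(1),e.round(2),ar,each)
L={"red":((150,202),(343,159)),"green":((191,194),(351,177)),"blue":((156,245),(312,165)),"yellow":((199,235),(321,182))}
ce={}
for k,(a,b) in L.items():
    o=[];ar=[]
    for n,p in(("top",a),("side",b)):
        q,A=blob(I[n],k,p,30);o.append((C[n],cen(q)));ar.append(A)
    m=lambda x,y:sq(x,y,0.1)
    x,e=fit(m,o);ce[k]=x;print("cell",k,x.round(1),e.round(2),ar,[fit(m,[v])[0].round(1) for v in o])
for a,b in(("red","green"),("red","blue"),("green","yellow"),("blue","yellow"),("red","yellow"),("blue","green")):
    d=ce[b]-ce[a];print(a,b,np.hypot(*d).round(1),np.degrees(np.arctan2(d[1],d[0])).round(1))
print("mean",np.mean(list(ce.values()),0))
np.savez("m.npz",**out,**{"c_"+k:v for k,v in ce.items()})
t=I["top"];a=cv2.resize(t[150:340,110:330],None,fx=1.8,fy=1.8,interpolation=2);b=cv2.resize(t[150:340,330:550],None,fx=1.8,fy=1.8,interpolation=2)
cv2.imwrite("pics/crop.png",np.hstack([a,b])[:,:,::-1])
E
```

```text
s_blue [581.2   0. ] [-35.37  -1.42  -1.36 -20.76] [np.int32(214), np.int32(159)] [array([581.5,   0. ]), array([581.2,   0. ])]
s_red [597.7   0. ] [-187.17  -13.55   -6.88 -141.68] [np.int32(199), np.int32(237)] [array([600.,   0.]), array([600.,   0.])]
s_yellow [471.1   0. ] [-31.75  -0.18   0.4  -16.22] [np.int32(240), np.int32(121)] [array([471.1,   0. ]), array([468.8,   0. ])]
s_green [473.4   0. ] [-115.86   -0.16   -1.53  -77.92] [np.int32(238), np.int32(233)] [array([478.1,   0. ]), array([468.8,   0. ])]
w_red [637.5   0. ] [-100.76  -13.84    1.06  -65.95] [np.int32(186), np.int32(171)] [array([637.5,  -0. ]), array([637.5,   0. ])]
w_blue [468.8   0. ] [-195.3    -6.82    5.24 -148.12] [np.int32(225), np.int32(287)] [array([472.,   0.]), array([451.2,   0. ])]
cell red [600.   0.] [181.2   20.92  -0.34  96.29] [np.int32(1179), np.int32(270)] [array([637.5,   0. ]), array([600.,   0.])]
cell green [637.5   0. ] [139.93   8.08   8.51  76.59] [np.int32(1493), np.int32(573)] [array([639.8,   0. ]), array([600.,   0.])]
cell blue [5.531e+02 3.000e-01] [172.82   6.35   5.34  90.8 ] [np.int32(1487), np.int32(406)] [array([5.438e+02, 3.000e-01]), array([562.5,   0. ])]
cell yellow [5.602e+02 2.000e-01] [130.48  11.53  -0.93  72.96] [np.int32(1478), np.int32(353)] [array([5.602e+02, 2.000e-01]), array([562.5,   0. ])]
red green 37.5 0.0
red blue 46.9 179.6
green yellow 77.3 179.8
blue yellow 7.0 -0.6
red yellow 39.8 179.7
blue green 84.4 -0.2
mean [5.87699296e+02 1.30119295e-01]
```

View pics/crop.png

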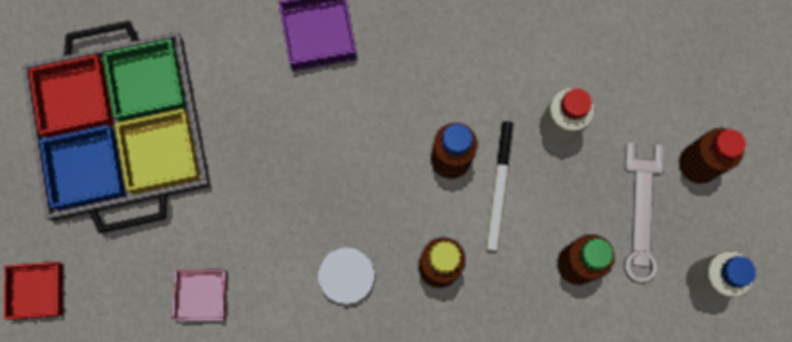

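The crop confirms the amber and white bottles, and that the caddy's four cells are the large ones; red is top-left. The fit failed only because the float32 step was too small, so I'll fix that.

```bash
python3 - <<'E'
s=open('h.py').read()
s=s.replace('''    f=lambda p:np.concatenate([cen(proj(c,model(*p)))-o for c,o in obs])
    r=least_squares(f,[600,0]);return r.x,r.fun''','''    f=lambda p:np.concatenate([cen(proj(c,model(*(p-2000))))-o for c,o in obs])
    r=least_squares(f,[2600,2000],diff_step=1e-3);return r.x-2000,r.fun''')
open('h.py','w').write(s)
E
cat > meas.py <<'E'
from h import *
C={n:manip.get_calibration(n) for n in("top","side")}
I={n:cv2.imread(f"pics/{n}0.png")[:,:,::-1].copy() for n in C}
B={"s_blue":((362,226),(333,253)),"s_red":((515,230),(347,374)),"s_yellow":((357,293),(273,252)),"s_green":((441,293),(277,312)),"w_red":((431,207),(360,299)),"w_blue":((520,300),(266,381))}
out={}
for k,(a,b) in B.items():
    o=[(C[n],cen(blob(I[n],k[2:],p,18)[0])) for n,p in(("top",a),("side",b))]
    x,e=fit(cap,o);out[k]=x;print(k,x.round(1),e.round(2),[fit(cap,[v])[0].round(1) for v in o])
L={"red":((150,202),(343,159)),"green":((191,194),(351,177)),"blue":((156,245),(312,165)),"yellow":((199,235),(321,182))}
ce={}
for k,(a,b) in L.items():
    o=[(C[n],cen(blob(I[n],k,p,30)[0])) for n,p in(("top",a),("side",b))]
    m=lambda x,y:sq(x,y,0.1)
    x,e=fit(m,o);ce[k]=x;print("cell",k,x.round(1),e.round(2),[fit(m,[v])[0].round(1) for v in o])
for a,b in(("red","green"),("red","blue"),("green","yellow"),("blue","yellow"),("red","yellow"),("blue","green")):
    d=ce[b]-ce[a];print(a,b,np.hypot(*d).round(1),np.degrees(np.arctan2(d[1],d[0])).round(1))
print("mean",np.mean(list(ce.values()),0))
E
python3 meas.py
```

```text
s_blue [581.2 -57.1] [-0.62  0.21  0.27  0.91] [array([581.6, -58.1]), array([580.8, -54.8])]
s_red [ 588.3 -304.3] [-2.24  0.44  0.39  2.18] [array([ 589.2, -308. ]), array([ 588. , -300.7])]
s_yellow [472.6 -48.5] [-1.36  0.28  0.41  2.16] [array([473.2, -50.7]), array([471.7, -43. ])]
s_green [ 481.6 -184.7] [-0.35  0.15  0.16  0.44] [array([ 481.8, -185.3]), array([ 481.3, -183.8])]
w_red [ 620.7 -164.5] [-1.94  0.38  0.45  2.41] [array([ 621.5, -167.7]), array([ 620.5, -159.4])]
w_blue [ 471.9 -310.8] [-0.65  0.3   0.27  0.64] [array([ 472.4, -311.9]), array([ 471.4, -309.8])]
cell red [622.8 322.1] [-0.48  0.12  0.26  1.09] [array([623. , 321.3]), array([622.4, 326.7])]
cell green [640.8 248.4] [-0.05 -0.05 -0.05  0.11] [array([640.7, 248.3]), array([641. , 248.8])]
cell blue [550.3 301.3] [-0.34  0.05  0.14  0.79] [array([550.4, 300.7]), array([550. , 304.5])]
cell yellow [570.4 229.5] [-0.56 -0.21 -0.17  1.23] [array([570.1, 228.4]), array([571., 234.])]
red green 75.9 -76.3
red blue 75.4 -164.0
green yellow 72.9 -165.0
blue yellow 74.6 -74.4
red yellow 106.5 -119.5
blue green 104.9 -30.3
mean [596.07034405 275.31607981]
```

All measured centres are plausible: cell spacings are 73–76 mm against 74, the reach is in range, and the two views agree within a few mm. The grid gives centre (596,275) and yaw 15°, so the cells are red (622,321), green (641,249), blue (551,301.5) and yellow (570,230). I'll close the fingers along 60°, which is a cell diagonal, for everything. First the turn, then the approach to the blue sample.

```bash
cat > p.py <<'E'
import sys
from h import *
from scipy.spatial.transform import Rotation as R
# usage: p.py x y z [x y z ...]: shifts in units (tool axes) between successive targets, assuming closing dir 60 deg; then turn error
s=manip.sense();M=R.from_quat(s["tool_rot"]);p=s["position"]
print("t",round(s["clock"],2),"pos",p.round(1),"w",round(s["gripper_width"],1),"F",round(s["gripper_force"],1),s["force"].round(1))
a=np.radians(150);T=R.from_matrix(np.array([[np.cos(a),np.sin(a),0],[np.sin(a),-np.cos(a),0],[0,0,-1]]))
print("turn units",(np.degrees((M.inv()*T).as_rotvec())/8).round(2))
v=np.array(sys.argv[1:],float).reshape(-1,3)
for q in v: print(q,"units",(T.inv().apply(q-p)/30).round(2));p=q
E
python3 p.py 581 -57.5 150 581 -57.5 39
```

```text
t 0.1 pos [139.8 608.5 205.6] w 88.0 F 0.0 [-0.1 -0.2 -0.3]
turn units [-0.01  0.    2.13]
[581.  -57.5 150. ] units [-23.84 -11.87   1.85]
[581.  -57.5  39. ] units [0.  0.  3.7]
```

carry_out([
  {"az": 0.71, "jaw": 1},
  {"az": 0.71, "jaw": 1},
  {"az": 0.71, "jaw": 1},
  {"x": -1, "y": -0.5, "jaw": 1},
  {"x": -1, "y": -0.5, "jaw": 1},
], force=20)

```text
$.series[0]: bad value
```

carry_out([
  {"ax": 0, "ay": 0, "az": 0.71, "x": 0, "y": 0, "z": 0, "jaw": 1},
  {"ax": 0, "ay": 0, "az": 0.71, "x": 0, "y": 0, "z": 0, "jaw": 1},
  {"ax": 0, "ay": 0, "az": 0.71, "x": 0, "y": 0, "z": 0, "jaw": 1},
  {"ax": 0, "ay": 0, "az": 0, "x": -0.9, "y": -0.45, "z": 0, "jaw": 1},
  {"ax": 0, "ay": 0, "az": 0, "x": -0.9, "y": -0.45, "z": 0, "jaw": 1},
], force=20)

```text
clock: 0.6
position: [172.6, 558.3, 205.7]
tool_rot: [0.258, 0.966, -0.0, -0.0]
force: [0.1, 0.1, 0.5]
gripper_width: 88.2
gripper_force: 0.0
```

```bash
python3 p.py 581 -57.5 150 581 -57.5 39
```

```text
t 0.6 pos [172.6 558.3 205.7] w 88.2 F 0.0 [0.1 0.1 0.5]
turn units [-0.   -0.    0.02]
[581.  -57.5 150. ] units [-22.05 -10.97   1.86]
[581.  -57.5  39. ] units [0.  0.  3.7]
```

carry_out([
  {"ax": 0, "ay": 0, "az": 0, "x": -1, "y": -0.5, "z": 0, "jaw": 1},
  {"ax": 0, "ay": 0, "az": 0, "x": -1, "y": -0.5, "z": 0, "jaw": 1},
  {"ax": 0, "ay": 0, "az": 0, "x": -1, "y": -0.5, "z": 0, "jaw": 1},
  {"ax": 0, "ay": 0, "az": 0, "x": -1, "y": -0.5, "z": 0, "jaw": 1},
  {"ax": 0, "ay": 0, "az": 0, "x": -1, "y": -0.5, "z": 0, "jaw": 1},
])

```text
clock: 1.1
position: [266.1, 417.4, 206.1]
tool_rot: [0.259, 0.966, -0.0, -0.0]
force: [1.1, 0.1, -0.3]
gripper_width: 87.9
gripper_force: 0.0
```

carry_out([
  {"ax": 0, "ay": 0, "az": 0, "x": -1, "y": -0.5, "z": 0, "jaw": 1},
  {"ax": 0, "ay": 0, "az": 0, "x": -1, "y": -0.5, "z": 0, "jaw": 1},
  {"ax": 0, "ay": 0, "az": 0, "x": -1, "y": -0.5, "z": 0, "jaw": 1},
  {"ax": 0, "ay": 0, "az": 0, "x": -1, "y": -0.5, "z": 0, "jaw": 1},
  {"ax": 0, "ay": 0, "az": 0, "x": -1, "y": -0.5, "z": 0, "jaw": 1},
])

```text
clock: 1.6
position: [358.6, 277.7, 206.1]
tool_rot: [0.259, 0.966, -0.0, -0.0]
force: [0.4, 0.5, 0.3]
gripper_width: 87.8
gripper_force: 0.0
```

carry_out([
  {"ax": 0, "ay": 0, "az": 0, "x": -1, "y": -0.5, "z": 0, "jaw": 1},
  {"ax": 0, "ay": 0, "az": 0, "x": -1, "y": -0.5, "z": 0, "jaw": 1},
  {"ax": 0, "ay": 0, "az": 0, "x": -1, "y": -0.5, "z": 0, "jaw": 1},
  {"ax": 0, "ay": 0, "az": 0, "x": -1, "y": -0.5, "z": 0, "jaw": 1},
  {"ax": 0, "ay": 0, "az": 0, "x": -1, "y": -0.5, "z": 0, "jaw": 1},
])

```text
clock: 2.1
position: [451.0, 137.7, 206.1]
tool_rot: [0.259, 0.966, -0.0, -0.0]
force: [1.7, 0.6, 0.0]
gripper_width: 88.5
gripper_force: 0.0
```

carry_out([
  {"ax": 0, "ay": 0, "az": 0, "x": -1, "y": -0.5, "z": 0, "jaw": 1},
  {"ax": 0, "ay": 0, "az": 0, "x": -1, "y": -0.5, "z": 0, "jaw": 1},
  {"ax": 0, "ay": 0, "az": 0, "x": -1, "y": -0.5, "z": 0, "jaw": 1},
  {"ax": 0, "ay": 0, "az": 0, "x": -1, "y": -0.5, "z": 0, "jaw": 1},
  {"ax": 0, "ay": 0, "az": 0, "x": -1, "y": -0.5, "z": 0, "jaw": 1},
])

```text
clock: 2.6
position: [543.4, -2.2, 206.0]
tool_rot: [0.259, 0.966, -0.0, -0.0]
force: [0.5, 0.6, 0.2]
gripper_width: 88.4
gripper_force: 0.0
```

```bash
python3 p.py 581 -57.5 150 581 -57.5 39
```

```text
t 2.6 pos [543.4  -2.2 206. ] w 88.4 F 0.0 [0.5 0.6 0.2]
turn units [-0.   -0.01  0.  ]
[581.  -57.5 150. ] units [-2.01 -0.97  1.87]
[581.  -57.5  39. ] units [0.  0.  3.7]
```

carry_out([
  {"ax": 0, "ay": 0, "az": 0, "x": -0.7, "y": -0.33, "z": 0.5, "jaw": 1},
  {"ax": 0, "ay": 0, "az": 0, "x": -0.7, "y": -0.33, "z": 0.5, "jaw": 1},
  {"ax": 0, "ay": 0, "az": 0, "x": -0.62, "y": -0.32, "z": 0.5, "jaw": 1},
  {"ax": 0, "ay": 0, "az": 0, "x": 0, "y": 0, "z": 0.3, "jaw": 1},
  {"ax": 0, "ay": 0, "az": 0, "x": 0, "y": 0, "z": 0, "jaw": 1},
])

```text
clock: 3.1
position: [579.2, -56.1, 150.7]
tool_rot: [0.259, 0.966, -0.0, -0.002]
force: [-0.1, 1.0, 0.2]
gripper_width: 88.0
gripper_force: 0.0
```

```bash
python3 - <<'E'
from h import *
c=manip.get_calibration("wrist");im=manip.capture("wrist");cv2.imwrite("pics/w1.png",im[:,:,::-1])
px=cen(proj(c,cap(581.2,-57.1)));print("pred",px,np.array(c["pose"])[:3,3].round(0))
try:
    q,A=blob(im,"blue",px,90);print(cen(q),A,fit(cap,[(c,cen(q))])[0])
except Exception as e: print(e)
E
python3 p.py 581 -57.5 39
```

```text
pred [322.62924294 247.71003405] [506. -14. 329.]
[321.51952418 248.03917766] 1181 [581.036761  -57.8453428]
t 3.15 pos [579.7 -55.3 151.7] w 88.2 F 0.0 [-0.   0.4  0.2]
turn units [-0.   -0.02  0.01]
[581.  -57.5  39. ] units [-0.07 -0.04  3.76]
```

View pics/w1.png

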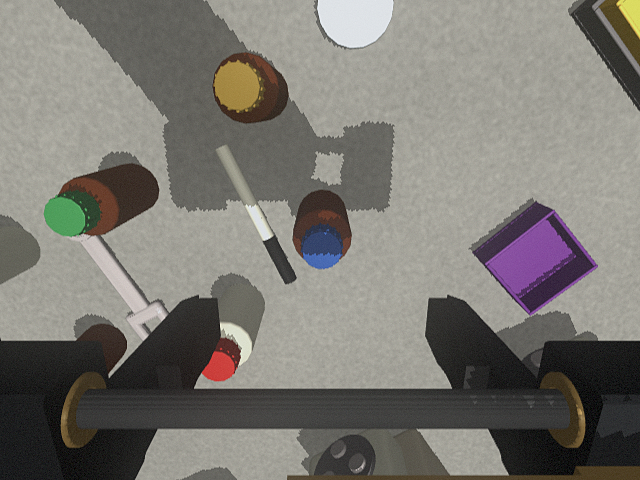

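The wrist view shows the blue cap at (321,248) on an amber body, centred between the fingers. It gives (581,-57.8), which agrees with the fixed cameras. Descend and grip.

carry_out([
  {"ax": 0, "ay": 0, "az": 0, "x": -0.05, "y": -0.05, "z": 0.8, "jaw": 1},
  {"ax": 0, "ay": 0, "az": 0, "x": 0, "y": 0, "z": 0.8, "jaw": 1},
  {"ax": 0, "ay": 0, "az": 0, "x": 0, "y": 0, "z": 0.8, "jaw": 1},
  {"ax": 0, "ay": 0, "az": 0, "x": 0, "y": 0, "z": 0.8, "jaw": 1},
  {"ax": 0, "ay": 0, "az": 0, "x": 0, "y": 0, "z": 0.52, "jaw": 1},
])

```text
clock: 3.65
position: [580.7, -56.6, 40.2]
tool_rot: [0.257, 0.966, 0.0, -0.001]
force: [-0.3, 0.7, 0.2]
gripper_width: 88.1
gripper_force: 0.0
```

carry_out([
  {"ax": 0, "ay": 0, "az": 0, "x": 0, "y": 0, "z": 0, "jaw": 0.3},
  {"ax": 0, "ay": 0, "az": 0, "x": 0, "y": 0, "z": 0, "jaw": 0.3},
  {"ax": 0, "ay": 0, "az": 0, "x": 0, "y": 0, "z": 0, "jaw": 0.3},
  {"ax": 0, "ay": 0, "az": 0, "x": 0, "y": 0, "z": 0, "jaw": 0.3},
  {"ax": 0, "ay": 0, "az": 0, "x": 0, "y": 0, "z": 0, "jaw": 0.3},
], force=20)

```text
clock: 4.15
position: [581.9, -58.7, 41.6]
tool_rot: [0.259, 0.966, 0.0, 0.001]
force: [-0.3, -0.2, -0.4]
gripper_width: 50.1
gripper_force: 0.0
```

```bash
python3 p.py 581 -57.5 170 551 301.5 170 551 301.5 47
```

```text
t 4.15 pos [581.9 -58.7  41.6] w 50.1 F 0.0 [-0.3 -0.2 -0.4]
turn units [0.   0.01 0.  ]
[581.  -57.5 170. ] units [ 0.05  0.02 -4.28]
[551.  301.5 170. ] units [6.85 9.86 0.  ]
[551.  301.5  47. ] units [0.  0.  4.1]
```

carry_out([
  {"ax": 0, "ay": 0, "az": 0, "x": 0, "y": 0, "z": 0, "jaw": 0},
  {"ax": 0, "ay": 0, "az": 0, "x": 0, "y": 0, "z": 0, "jaw": 0},
  {"ax": 0, "ay": 0, "az": 0, "x": 0, "y": 0, "z": 0, "jaw": 0},
  {"ax": 0, "ay": 0, "az": 0, "x": 0, "y": 0, "z": -0.3, "jaw": 0},
  {"ax": 0, "ay": 0, "az": 0, "x": 0, "y": 0, "z": -0.7, "jaw": 0},
])

```text
clock: 4.65
position: [579.8, -58.6, 69.8]
tool_rot: [0.259, 0.966, -0.0, -0.002]
force: [-0.3, 0.9, -0.2]
gripper_width: 25.1
gripper_force: 21.5
```

```bash
python3 - <<'E'
from plant import manip
import cv2,numpy as np
a=manip.capture("side");b=manip.capture("wrist")
cv2.imwrite("pics/c1.png",np.hstack([cv2.resize(a[180:430,200:450],(400,400)),cv2.resize(b,(400,400))])[:,:,::-1])
print(manip.sense()["gripper_width"],manip.sense()["force"])
E
```

```text
25.2469670551571 [ 0.24837769  0.26827598 -0.82609469]
```

View pics/c1.png

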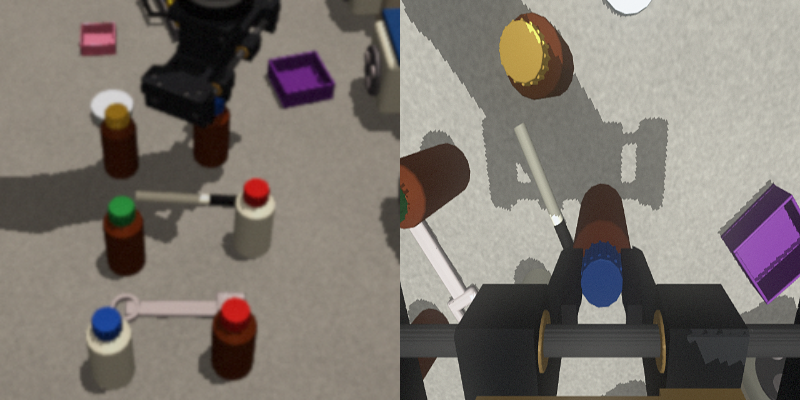

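The fingers slid up over the shoulder and are now on the cap; the bottle still stands. I'll open, go back down, and grip with a longer wait and more force.

carry_out([
  {"ax": 0, "ay": 0, "az": 0, "x": 0, "y": 0, "z": 0, "jaw": 1},
  {"ax": 0, "ay": 0, "az": 0, "x": 0, "y": 0, "z": 0, "jaw": 1},
  {"ax": 0, "ay": 0, "az": 0, "x": 0, "y": 0, "z": 0, "jaw": 1},
  {"ax": 0, "ay": 0, "az": 0, "x": 0, "y": 0, "z": 0, "jaw": 1},
  {"ax": 0, "ay": 0, "az": 0, "x": 0, "y": 0, "z": 0, "jaw": 1},
])

```text
clock: 5.25
position: [581.2, -58.6, 70.3]
tool_rot: [0.259, 0.966, -0.0, -0.0]
force: [0.2, 0.2, 0.5]
gripper_width: 63.3
gripper_force: 0.0
```

carry_out([
  {"ax": 0, "ay": 0, "az": 0, "x": 0, "y": 0, "z": 0, "jaw": 1},
  {"ax": 0, "ay": 0, "az": 0, "x": 0, "y": 0, "z": 0, "jaw": 1},
  {"ax": 0, "ay": 0, "az": 0, "x": 0, "y": 0, "z": 0, "jaw": 1},
])

```text
clock: 5.55
position: [581.4, -58.6, 70.7]
tool_rot: [0.259, 0.966, 0.0, 0.0]
force: [-0.9, 0.9, 0.5]
gripper_width: 86.7
gripper_force: 0.0
```

```bash
cat > w.py <<'E'
import sys
from h import *
col,x,y=sys.argv[1],float(sys.argv[2]),float(sys.argv[3]);b=float(sys.argv[4]) if len(sys.argv)>4 else 0
m=lambda x,y:cap(x,y,b)
c=manip.get_calibration("wrist");im=manip.capture("wrist");cv2.imwrite("pics/w_last.png",im[:,:,::-1])
px=cen(proj(c,m(x,y)));q,A=blob(im,col,px,90);print("pred",px.round(0),"seen",cen(q).round(0),A,"->",fit(m,[(c,cen(q))])[0].round(1))
E
python3 w.py blue 581 -57; python3 p.py 581 -57.5 38
```

```text
pred [325. 300.] seen [322. 300.] 2525 -> [580.4 -57.9]
t 5.6 pos [581.4 -58.6  70.7] w 87.8 F 0.0 [ 0.1 -0.2  0. ]
turn units [0. 0. 0.]
[581.  -57.5  38. ] units [0.03 0.03 1.09]
```

carry_out([
  {"ax": 0, "ay": 0, "az": 0, "x": 0, "y": 0, "z": 0.55, "jaw": 1},
  {"ax": 0, "ay": 0, "az": 0, "x": 0.03, "y": 0, "z": 0.6, "jaw": 1},
  {"ax": 0, "ay": 0, "az": 0, "x": 0, "y": 0, "z": 0, "jaw": 0.3},
  {"ax": 0, "ay": 0, "az": 0, "x": 0, "y": 0, "z": 0, "jaw": 0.3},
  {"ax": 0, "ay": 0, "az": 0, "x": 0, "y": 0, "z": 0, "jaw": 0.3},
], force=30)

```text
clock: 6.1
position: [581.3, -58.2, 37.0]
tool_rot: [0.259, 0.966, 0.0, 0.001]
force: [-0.1, -0.2, 0.5]
gripper_width: 66.7
gripper_force: 0.0
```

carry_out([
  {"ax": 0, "ay": 0, "az": 0, "x": 0, "y": 0, "z": 0, "jaw": 0.3},
  {"ax": 0, "ay": 0, "az": 0, "x": 0, "y": 0, "z": 0, "jaw": 0.3},
  {"ax": 0, "ay": 0, "az": 0, "x": 0, "y": 0, "z": 0, "jaw": 0.3},
  {"ax": 0, "ay": 0, "az": 0, "x": 0, "y": 0, "z": 0, "jaw": 0.3},
])

```text
clock: 6.5
position: [580.9, -58.2, 36.4]
tool_rot: [0.259, 0.966, 0.0, 0.0]
force: [0.2, -0.0, 1.1]
gripper_width: 38.6
gripper_force: 27.3
```

carry_out([
  {"ax": 0, "ay": 0, "az": 0, "x": 0, "y": 0, "z": 0, "jaw": 0.3},
  {"ax": 0, "ay": 0, "az": 0, "x": 0, "y": 0, "z": 0, "jaw": 0.3},
])

```text
clock: 6.7
position: [580.8, -58.2, 36.4]
tool_rot: [0.259, 0.966, 0.0, 0.0]
force: [0.1, 0.2, 1.7]
gripper_width: 38.7
gripper_force: 27.6
```

carry_out([
  {"ax": 0, "ay": 0, "az": 0, "x": 0, "y": 0, "z": -0.1, "jaw": 0.3},
  {"ax": 0, "ay": 0, "az": 0, "x": 0, "y": 0, "z": -0.1, "jaw": 0.3},
  {"ax": 0, "ay": 0, "az": 0, "x": 0, "y": 0, "z": 0, "jaw": 0.3},
])

```text
clock: 7.0
position: [580.7, -58.2, 42.5]
tool_rot: [0.259, 0.966, 0.0, 0.0]
force: [-0.6, -1.6, -1.0]
gripper_width: 38.1
gripper_force: 27.0
```

```bash
python3 w.py blue 581 -57 6; python3 - <<'E'
from h import *
s=manip.sense();c=manip.get_calibration("wrist");p=s["position"];u=np.array([.5,.866,0])
for n,q in(("tcp",p),("grasp",p+[0,0,19]),("tcp-",p-u*21),("tcp+",p+u*21)): print(n,proj(c,q).round(0))
print(s["gripper_width"],s["force"].round(2),s["ft_torque"].round(3))
im=cv2.imread("pics/w_last.png");cv2.imwrite("pics/w2.png",im)
E
```

```text
pred [325. 344.] seen [322. 342.] 4849 -> [579.5 -57.3]
tcp [[322. 286.]]
grasp [[322. 304.]]
tcp- [[280. 286.]]
tcp+ [[364. 286.]]
38.50702582853511 [-0.8   0.34 -1.29] [-0.013 -0.032  0.007]
```

View pics/w2.png

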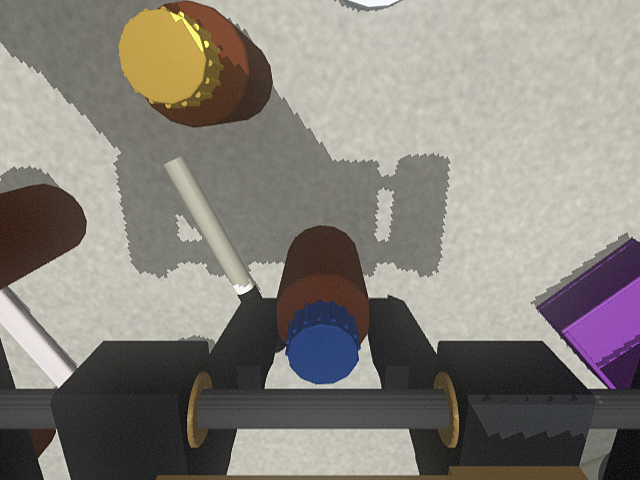

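The blue sample is held: Fz is about -1.3 N, the body is centred between the pads at (322,300), and the width is steady. Lift and carry it.

carry_out([
  {"ax": 0, "ay": 0, "az": 0, "x": 0, "y": 0, "z": -0.4, "jaw": 0.3},
  {"ax": 0, "ay": 0, "az": 0, "x": 0, "y": 0, "z": -0.8, "jaw": 0.3},
  {"ax": 0, "ay": 0, "az": 0, "x": 0, "y": 0, "z": -1, "jaw": 0.3},
  {"ax": 0, "ay": 0, "az": 0, "x": 0, "y": 0, "z": -1, "jaw": 0.3},
  {"ax": 0, "ay": 0, "az": 0, "x": 0, "y": 0, "z": -0.8, "jaw": 0.3},
])

```text
clock: 7.55
position: [581.0, -58.2, 164.7]
tool_rot: [0.259, 0.966, 0.0, 0.001]
force: [0.2, 0.0, -0.0]
gripper_width: 38.4
gripper_force: 27.0
```

```bash
python3 p.py 551 301.5 170 551 301.5 47
```

```text
t 7.55 pos [581.  -58.2 164.7] w 38.4 F 27.0 [ 0.2  0.  -0. ]
turn units [0.01 0.01 0.  ]
[551.  301.5 170. ] units [ 6.86  9.88 -0.18]
[551.  301.5  47. ] units [0.  0.  4.1]
```

carry_out([
  {"ax": 0, "ay": 0, "az": 0, "x": 0.28, "y": 0.4, "z": -0.18, "jaw": 0.3},
  {"ax": 0, "ay": 0, "az": 0, "x": 0.49, "y": 0.7, "z": 0, "jaw": 0.3},
  {"ax": 0, "ay": 0, "az": 0, "x": 0.66, "y": 0.95, "z": 0, "jaw": 0.3},
  {"ax": 0, "ay": 0, "az": 0, "x": 0.66, "y": 0.95, "z": 0, "jaw": 0.3},
  {"ax": 0, "ay": 0, "az": 0, "x": 0.66, "y": 0.95, "z": 0, "jaw": 0.3},
])

```text
clock: 8.05
position: [567.0, 88.2, 166.9]
tool_rot: [0.258, 0.966, 0.0, -0.001]
force: [-0.6, -0.7, -1.3]
gripper_width: 39.0
gripper_force: 27.0
```

carry_out([
  {"ax": 0, "ay": 0, "az": 0, "x": 0.66, "y": 0.95, "z": 0, "jaw": 0.3},
  {"ax": 0, "ay": 0, "az": 0, "x": 0.66, "y": 0.95, "z": 0, "jaw": 0.3},
  {"ax": 0, "ay": 0, "az": 0, "x": 0.66, "y": 0.95, "z": 0, "jaw": 0.3},
  {"ax": 0, "ay": 0, "az": 0, "x": 0.66, "y": 0.95, "z": 0, "jaw": 0.3},
  {"ax": 0, "ay": 0, "az": 0, "x": 0.66, "y": 0.95, "z": 0, "jaw": 0.3},
])

```text
clock: 8.55
position: [551.9, 261.0, 166.7]
tool_rot: [0.258, 0.966, -0.0, -0.001]
force: [0.6, -0.5, -1.3]
gripper_width: 38.5
gripper_force: 27.0
```

carry_out([
  {"ax": 0, "ay": 0, "az": 0, "x": 0.49, "y": 0.7, "z": 0, "jaw": 0.3},
  {"ax": 0, "ay": 0, "az": 0, "x": 0.32, "y": 0.48, "z": 0, "jaw": 0.3},
  {"ax": 0, "ay": 0, "az": 0, "x": 0, "y": 0, "z": 0, "jaw": 0.3},
  {"ax": 0, "ay": 0, "az": 0, "x": 0, "y": 0, "z": 0, "jaw": 0.3},
])

```text
clock: 8.95
position: [550.2, 300.0, 167.1]
tool_rot: [0.259, 0.966, -0.001, -0.0]
force: [0.1, -1.0, -1.2]
gripper_width: 38.3
gripper_force: 27.0
```

```bash
python3 p.py 551 301.5 60 551 301.5 45; python3 w.py blue 551 301.5 134
```

```text
t 8.95 pos [550.2 300.  167.1] w 38.3 F 27.0 [ 0.1 -1.  -1.2]
turn units [-0.01  0.    0.  ]
[551.  301.5  60. ] units [0.   0.06 3.57]
[551.  301.5  45. ] units [0.  0.  0.5]
pred [326. 351.] seen [323. 342.] 4445 -> [547.2 302.1]
```

carry_out([
  {"ax": 0, "ay": 0, "az": 0, "x": 0, "y": 0.06, "z": 0.6, "jaw": 0.3},
  {"ax": 0, "ay": 0, "az": 0, "x": 0, "y": 0, "z": 0.9, "jaw": 0.3},
  {"ax": 0, "ay": 0, "az": 0, "x": 0, "y": 0, "z": 0.9, "jaw": 0.3},
  {"ax": 0, "ay": 0, "az": 0, "x": 0, "y": 0, "z": 0.8, "jaw": 0.3},
  {"ax": 0, "ay": 0, "az": 0, "x": 0, "y": 0, "z": 0.4, "jaw": 0.3},
])

```text
clock: 9.5
position: [550.9, 299.6, 57.6]
tool_rot: [0.26, 0.966, -0.002, -0.001]
force: [-0.5, 0.4, -0.4]
gripper_width: 38.3
gripper_force: 27.0
```

carry_out([
  {"ax": 0, "ay": 0, "az": 0, "x": 0, "y": 0, "z": 0.3, "jaw": 0.3},
  {"ax": 0, "ay": 0, "az": 0, "x": 0, "y": 0, "z": 0.15, "jaw": 0.3},
  {"ax": 0, "ay": 0, "az": 0, "x": 0, "y": 0, "z": 0, "jaw": 0.3},
  {"ax": 0, "ay": 0, "az": 0, "x": 0, "y": 0, "z": 0, "jaw": 0.3},
])

```text
clock: 9.9
position: [552.0, 303.2, 47.0]
tool_rot: [0.259, 0.966, 0.001, 0.001]
force: [-0.9, 1.1, -1.2]
gripper_width: 39.0
gripper_force: 27.0
```

```bash
python3 p.py 551 301.5 44; python3 w.py blue 551 301.5 8
```

```text
t 9.9 pos [552.  303.2  47. ] w 39.0 F 27.0 [-0.9  1.1 -1.2]
turn units [0.01 0.01 0.  ]
[551.  301.5  44. ] units [ 0.   -0.07  0.1 ]
pred [317. 342.] seen [322. 342.] 4864 -> [552.1 303.1]
```

Not on the floor yet: the weight is still on the gripper, about 3 mm to go. I'll lower the rest, release and rise.

carry_out([
  {"ax": 0, "ay": 0, "az": 0, "x": 0, "y": -0.05, "z": 0.1, "jaw": 0.3},
  {"ax": 0, "ay": 0, "az": 0, "x": 0, "y": 0, "z": 0, "jaw": 0.3},
])

```text
clock: 10.15
position: [551.0, 301.7, 43.5]
tool_rot: [0.259, 0.966, 0.0, 0.0]
force: [0.9, 0.6, 0.3]
gripper_width: 38.5
gripper_force: 27.2
```

carry_out([
  {"ax": 0, "ay": 0, "az": 0, "x": 0, "y": 0, "z": 0, "jaw": 1},
  {"ax": 0, "ay": 0, "az": 0, "x": 0, "y": 0, "z": 0, "jaw": 1},
  {"ax": 0, "ay": 0, "az": 0, "x": 0, "y": 0, "z": 0, "jaw": 1},
  {"ax": 0, "ay": 0, "az": 0, "x": 0, "y": 0, "z": 0, "jaw": 1},
  {"ax": 0, "ay": 0, "az": 0, "x": 0, "y": 0, "z": 0, "jaw": 1},
])

```text
clock: 10.65
position: [550.6, 301.6, 43.1]
tool_rot: [0.259, 0.966, 0.0, -0.0]
force: [0.3, -1.0, -0.4]
gripper_width: 76.5
gripper_force: 0.0
```

carry_out([
  {"ax": 0, "ay": 0, "az": 0, "x": 0, "y": 0, "z": -0.5, "jaw": 1},
  {"ax": 0, "ay": 0, "az": 0, "x": 0, "y": 0, "z": -1, "jaw": 1},
  {"ax": 0, "ay": 0, "az": 0, "x": 0, "y": 0, "z": -1, "jaw": 1},
  {"ax": 0, "ay": 0, "az": 0, "x": 0, "y": 0, "z": -1, "jaw": 1},
  {"ax": 0, "ay": 0, "az": 0, "x": 0, "y": 0, "z": -0.6, "jaw": 1},
])

```text
clock: 11.15
position: [551.7, 302.4, 169.9]
tool_rot: [0.259, 0.966, 0.002, 0.001]
force: [-0.2, 0.3, 0.1]
gripper_width: 88.1
gripper_force: 0.0
```

```bash
python3 w.py blue 551 301.5 7;python3 p.py 472.8 -49 150 472.8 -49 36 
```

```text
pred [320. 238.] seen [320. 205.] 2697 -> [531.  313.2]
t 11.2 pos [553.  303.1 172.1] w 88.1 F 0.0 [0.5 0.1 0.5]
turn units [0.05 0.03 0.  ]
[472.8 -49.  150. ] units [ -3.55 -11.5    0.74]
[472.8 -49.   36. ] units [0.  0.  3.8]
```

carry_out([
  {"ax": 0, "ay": 0, "az": 0, "x": -0.3, "y": -0.96, "z": 0, "jaw": 1},
  {"ax": 0, "ay": 0, "az": 0, "x": -0.3, "y": -0.96, "z": 0, "jaw": 1},
  {"ax": 0, "ay": 0, "az": 0, "x": -0.3, "y": -0.96, "z": 0, "jaw": 1},
  {"ax": 0, "ay": 0, "az": 0, "x": -0.3, "y": -0.96, "z": 0, "jaw": 1},
  {"ax": 0, "ay": 0, "az": 0, "x": -0.3, "y": -0.96, "z": 0, "jaw": 1},
])

```text
clock: 11.7
position: [517.1, 153.2, 166.4]
tool_rot: [0.259, 0.966, 0.0, 0.0]
force: [-0.1, 0.0, 0.4]
gripper_width: 87.7
gripper_force: 0.0
```

carry_out([
  {"ax": 0, "ay": 0, "az": 0, "x": -0.3, "y": -0.96, "z": 0, "jaw": 1},
  {"ax": 0, "ay": 0, "az": 0, "x": -0.3, "y": -0.96, "z": 0, "jaw": 1},
  {"ax": 0, "ay": 0, "az": 0, "x": -0.3, "y": -0.96, "z": 0, "jaw": 1},
  {"ax": 0, "ay": 0, "az": 0, "x": -0.3, "y": -0.96, "z": 0, "jaw": 1},
  {"ax": 0, "ay": 0, "az": 0, "x": -0.3, "y": -0.96, "z": 0, "jaw": 1},
])

```text
clock: 12.2
position: [484.2, 6.0, 166.4]
tool_rot: [0.259, 0.966, 0.0, 0.0]
force: [-0.2, -0.0, -0.0]
gripper_width: 88.0
gripper_force: 0.0
```

carry_out([
  {"ax": 0, "ay": 0, "az": 0, "x": -0.3, "y": -0.95, "z": 0.35, "jaw": 1},
  {"ax": 0, "ay": 0, "az": 0, "x": -0.25, "y": -0.95, "z": 0.35, "jaw": 1},
  {"ax": 0, "ay": 0, "az": 0, "x": 0, "y": 0, "z": 0, "jaw": 1},
  {"ax": 0, "ay": 0, "az": 0, "x": 0, "y": 0, "z": 0, "jaw": 1},
])

```text
clock: 12.6
position: [470.4, -50.7, 145.2]
tool_rot: [0.259, 0.966, 0.0, -0.0]
force: [0.8, 1.2, -0.0]
gripper_width: 87.9
gripper_force: 0.0
```

```bash
python3 w.py yellow 472.8 -49;python3 p.py 472.8 -49 36; python3 - <<'E'
from plant import manip
import cv2,numpy as np
a=manip.capture("top");b=manip.capture("side")
cv2.imwrite("pics/d1.png",np.hstack([cv2.resize(a[140:290,90:270],(480,400)),cv2.resize(b[130:230,260:400],(320,400))])[:,:,::-1])
E
```

```text
pred [326. 249.] seen [326. 262.] 377 -> [480.5 -54. ]
t 12.65 pos [471.  -49.7 145.4] w 88.2 F 0.0 [-0.3 -0.5  0.4]
turn units [0.01 0.   0.01]
[472.8 -49.   36. ] units [-0.04  0.05  3.65]
```

View pics/d1.png

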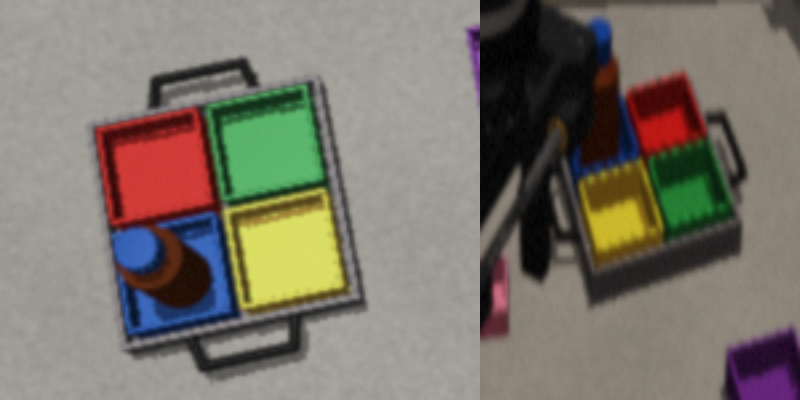

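The blue sample stands in the middle of the blue cell. The yellow cap is shaded and was only partly masked, so I'll widen the hue range and remeasure.

```bash
sed -i 's/(H>22)&(H<36)&(V>60)/(H>16)\&(H<36)\&(V>60)/' h.py; python3 w.py yellow 472.8 -49; python3 p.py 472.8 -49 36
```

```text
pred [323. 249.] seen [322. 247.] 1548 -> [471.3 -49.1]
t 12.8 pos [471.2 -49.  145.5] w 88.2 F 0.0 [0.3 0.3 0.2]
turn units [0.01 0.   0.02]
[472.8 -49.   36. ] units [-0.05  0.03  3.65]
```

carry_out([
  {"ax": 0, "ay": 0, "az": 0, "x": 0, "y": 0, "z": 0.9, "jaw": 1},
  {"ax": 0, "ay": 0, "az": 0, "x": 0, "y": 0, "z": 0.9, "jaw": 1},
  {"ax": 0, "ay": 0, "az": 0, "x": 0, "y": 0, "z": 0.9, "jaw": 1},
  {"ax": 0, "ay": 0, "az": 0, "x": 0, "y": 0, "z": 0.7, "jaw": 1},
  {"ax": 0, "ay": 0, "az": 0, "x": 0, "y": 0, "z": 0.25, "jaw": 1},
])

```text
clock: 13.3
position: [470.0, -49.2, 34.1]
tool_rot: [0.258, 0.966, -0.0, -0.001]
force: [-0.2, 0.0, 0.3]
gripper_width: 88.1
gripper_force: 0.0
```

carry_out([
  {"ax": 0, "ay": 0, "az": 0, "x": 0, "y": 0, "z": 0, "jaw": 0.3},
  {"ax": 0, "ay": 0, "az": 0, "x": 0, "y": 0, "z": 0, "jaw": 0.3},
  {"ax": 0, "ay": 0, "az": 0, "x": 0, "y": 0, "z": 0, "jaw": 0.3},
  {"ax": 0, "ay": 0, "az": 0, "x": 0, "y": 0, "z": 0, "jaw": 0.3},
  {"ax": 0, "ay": 0, "az": 0, "x": 0, "y": 0, "z": 0, "jaw": 0.3},
])

```text
clock: 13.8
position: [470.9, -50.5, 36.2]
tool_rot: [0.259, 0.966, 0.0, 0.001]
force: [-0.2, -0.1, 0.6]
gripper_width: 50.3
gripper_force: 0.0
```

carry_out([
  {"ax": 0, "ay": 0, "az": 0, "x": 0, "y": 0, "z": 0, "jaw": 0.3},
  {"ax": 0, "ay": 0, "az": 0, "x": 0, "y": 0, "z": 0, "jaw": 0.3},
  {"ax": 0, "ay": 0, "az": 0, "x": 0, "y": 0, "z": 0, "jaw": 0.3},
  {"ax": 0, "ay": 0, "az": 0, "x": 0, "y": 0, "z": 0, "jaw": 0.3},
  {"ax": 0, "ay": 0, "az": 0, "x": 0, "y": 0, "z": 0, "jaw": 0.3},
])

```text
clock: 14.3
position: [470.9, -50.2, 35.8]
tool_rot: [0.259, 0.966, 0.0, 0.0]
force: [0.5, -0.2, 4.5]
gripper_width: 39.1
gripper_force: 30.0
```

carry_out([
  {"ax": 0, "ay": 0, "az": 0, "x": 0, "y": 0, "z": -0.1, "jaw": 0.3},
  {"ax": 0, "ay": 0, "az": 0, "x": 0, "y": 0, "z": -0.2, "jaw": 0.3},
  {"ax": 0, "ay": 0, "az": 0, "x": 0, "y": 0, "z": 0, "jaw": 0.3},
])

```text
clock: 14.6
position: [470.4, -50.7, 45.1]
tool_rot: [0.259, 0.966, -0.0, 0.0]
force: [-0.3, 0.8, -1.3]
gripper_width: 39.1
gripper_force: 30.0
```

```bash
python3 p.py 472.8 -49 170 570 230 170 570 230 43.5
```

```text
t 14.6 pos [470.4 -50.7  45.1] w 39.1 F 30.0 [-0.3  0.8 -1.3]
turn units [-0.  0.  0.]
[472.8 -49.  170. ] units [-0.04  0.09 -4.16]
[570. 230. 170.] units [1.84 9.67 0.  ]
[570.  230.   43.5] units [0.   0.   4.22]
```

carry_out([
  {"ax": 0, "ay": 0, "az": 0, "x": 0, "y": 0, "z": -0.5, "jaw": 0.3},
  {"ax": 0, "ay": 0, "az": 0, "x": 0, "y": 0, "z": -0.9, "jaw": 0.3},
  {"ax": 0, "ay": 0, "az": 0, "x": 0, "y": 0, "z": -1, "jaw": 0.3},
  {"ax": 0, "ay": 0, "az": 0, "x": 0, "y": 0, "z": -1, "jaw": 0.3},
  {"ax": 0, "ay": 0, "az": 0, "x": 0, "y": 0, "z": -0.76, "jaw": 0.3},
])

```text
clock: 15.1
position: [470.4, -50.6, 171.0]
tool_rot: [0.259, 0.966, 0.0, 0.0]
force: [0.6, -0.2, -0.8]
gripper_width: 38.9
gripper_force: 30.0
```

carry_out([
  {"ax": 0, "ay": 0, "az": 0, "x": 0.07, "y": 0.4, "z": 0, "jaw": 0.3},
  {"ax": 0, "ay": 0, "az": 0, "x": 0.15, "y": 0.8, "z": 0, "jaw": 0.3},
  {"ax": 0, "ay": 0, "az": 0, "x": 0.175, "y": 0.95, "z": 0, "jaw": 0.3},
  {"ax": 0, "ay": 0, "az": 0, "x": 0.175, "y": 0.95, "z": 0, "jaw": 0.3},
  {"ax": 0, "ay": 0, "az": 0, "x": 0.175, "y": 0.95, "z": 0, "jaw": 0.3},
])

```text
clock: 15.6
position: [511.3, 67.7, 168.1]
tool_rot: [0.258, 0.966, -0.0, -0.001]
force: [0.3, -0.6, -0.9]
gripper_width: 39.0
gripper_force: 30.0
```

carry_out([
  {"ax": 0, "ay": 0, "az": 0, "x": 0.175, "y": 0.95, "z": 0, "jaw": 0.3},
  {"ax": 0, "ay": 0, "az": 0, "x": 0.175, "y": 0.95, "z": 0, "jaw": 0.3},
  {"ax": 0, "ay": 0, "az": 0, "x": 0.175, "y": 0.95, "z": 0, "jaw": 0.3},
  {"ax": 0, "ay": 0, "az": 0, "x": 0.175, "y": 0.95, "z": 0, "jaw": 0.3},
  {"ax": 0, "ay": 0, "az": 0, "x": 0.175, "y": 0.95, "z": 0, "jaw": 0.3},
])

```text
clock: 16.1
position: [559.5, 204.3, 167.7]
tool_rot: [0.258, 0.966, -0.001, -0.001]
force: [0.1, -0.1, -1.1]
gripper_width: 38.8
gripper_force: 30.0
```

carry_out([
  {"ax": 0, "ay": 0, "az": 0, "x": 0.11, "y": 0.6, "z": 0, "jaw": 0.3},
  {"ax": 0, "ay": 0, "az": 0, "x": 0.07, "y": 0.36, "z": 0, "jaw": 0.3},
  {"ax": 0, "ay": 0, "az": 0, "x": 0, "y": 0, "z": 0, "jaw": 0.3},
  {"ax": 0, "ay": 0, "az": 0, "x": 0, "y": 0, "z": 0, "jaw": 0.3},
])

```text
clock: 16.5
position: [569.3, 229.0, 168.6]
tool_rot: [0.259, 0.966, -0.001, -0.001]
force: [0.8, -0.8, -0.6]
gripper_width: 39.1
gripper_force: 30.0
```

```bash
python3 p.py 570 230 43.5;  python3 w.py yellow 570 230 134
```

```text
t 16.5 pos [569.3 229.  168.6] w 39.1 F 30.0 [ 0.8 -0.8 -0.6]
turn units [-0.02 -0.   -0.  ]
[570.  230.   43.5] units [-0.    0.04  4.17]
pred [325. 349.] seen [321. 346.] 5020 -> [568.2 229.4]
```

carry_out([
  {"ax": 0, "ay": 0, "az": 0, "x": 0, "y": 0.04, "z": 0.6, "jaw": 0.3},
  {"ax": 0, "ay": 0, "az": 0, "x": 0, "y": 0, "z": 0.9, "jaw": 0.3},
  {"ax": 0, "ay": 0, "az": 0, "x": 0, "y": 0, "z": 0.9, "jaw": 0.3},
  {"ax": 0, "ay": 0, "az": 0, "x": 0, "y": 0, "z": 0.8, "jaw": 0.3},
  {"ax": 0, "ay": 0, "az": 0, "x": 0, "y": 0, "z": 0.4, "jaw": 0.3},
])

```text
clock: 17.05
position: [569.3, 228.9, 59.5]
tool_rot: [0.259, 0.966, -0.002, -0.001]
force: [0.2, -0.4, -1.2]
gripper_width: 39.1
gripper_force: 30.0
```

carry_out([
  {"ax": 0, "ay": 0, "az": 0, "x": 0, "y": 0, "z": 0.3, "jaw": 0.3},
  {"ax": 0, "ay": 0, "az": 0, "x": 0, "y": 0, "z": 0.22, "jaw": 0.3},
  {"ax": 0, "ay": 0, "az": 0, "x": 0, "y": 0, "z": 0, "jaw": 0.3},
  {"ax": 0, "ay": 0, "az": 0, "x": 0, "y": 0, "z": 0, "jaw": 0.3},
])

```text
clock: 17.45
position: [571.1, 231.4, 46.6]
tool_rot: [0.259, 0.966, 0.0, 0.001]
force: [-0.7, 0.2, -0.8]
gripper_width: 39.0
gripper_force: 30.0
```

carry_out([
  {"ax": 0, "ay": 0, "az": 0, "x": 0, "y": -0.03, "z": 0.11, "jaw": 0.3},
  {"ax": 0, "ay": 0, "az": 0, "x": 0, "y": 0, "z": 0, "jaw": 0.3},
])

```text
clock: 17.65
position: [570.7, 230.8, 43.0]
tool_rot: [0.259, 0.966, 0.001, 0.001]
force: [-0.0, 0.2, 0.5]
gripper_width: 39.0
gripper_force: 30.0
```

carry_out([
  {"ax": 0, "ay": 0, "az": 0, "x": 0, "y": 0, "z": 0, "jaw": 1},
  {"ax": 0, "ay": 0, "az": 0, "x": 0, "y": 0, "z": 0, "jaw": 1},
  {"ax": 0, "ay": 0, "az": 0, "x": 0, "y": 0, "z": 0, "jaw": 1},
  {"ax": 0, "ay": 0, "az": 0, "x": 0, "y": 0, "z": 0, "jaw": 1},
  {"ax": 0, "ay": 0, "az": 0, "x": 0, "y": 0, "z": 0, "jaw": 1},
])

```text
clock: 18.15
position: [570.1, 230.4, 42.5]
tool_rot: [0.259, 0.966, -0.0, -0.0]
force: [-0.4, -0.4, 0.1]
gripper_width: 76.7
gripper_force: 0.0
```

carry_out([
  {"ax": 0, "ay": 0, "az": 0, "x": 0, "y": 0, "z": -0.5, "jaw": 1},
  {"ax": 0, "ay": 0, "az": 0, "x": 0, "y": 0, "z": -1, "jaw": 1},
  {"ax": 0, "ay": 0, "az": 0, "x": 0, "y": 0, "z": -1, "jaw": 1},
  {"ax": 0, "ay": 0, "az": 0, "x": 0, "y": 0, "z": -1, "jaw": 1},
  {"ax": 0, "ay": 0, "az": 0, "x": 0, "y": 0, "z": -0.6, "jaw": 1},
])

```text
clock: 18.65
position: [571.3, 231.0, 169.2]
tool_rot: [0.259, 0.966, 0.001, 0.002]
force: [0.7, 0.5, 0.1]
gripper_width: 88.4
gripper_force: 0.0
```

```bash
python3 p.py 481.7 -185 148 481.7 -185 36 
```

```text
t 18.65 pos [571.3 231.  169.2] w 88.4 F 0.0 [0.7 0.5 0.1]
turn units [0.03 0.02 0.  ]
[ 481.7 -185.   148. ] units [ -4.35 -13.5    0.71]
[ 481.7 -185.    36. ] units [0.   0.   3.73]
```

carry_out([
  {"ax": 0, "ay": 0, "az": 0, "x": -0.31, "y": -0.96, "z": 0, "jaw": 1},
  {"ax": 0, "ay": 0, "az": 0, "x": -0.31, "y": -0.96, "z": 0, "jaw": 1},
  {"ax": 0, "ay": 0, "az": 0, "x": -0.31, "y": -0.96, "z": 0, "jaw": 1},
  {"ax": 0, "ay": 0, "az": 0, "x": -0.31, "y": -0.96, "z": 0, "jaw": 1},
  {"ax": 0, "ay": 0, "az": 0, "x": -0.31, "y": -0.96, "z": 0, "jaw": 1},
])

```text
clock: 19.15
position: [538.4, 81.3, 166.7]
tool_rot: [0.259, 0.966, 0.0, 0.001]
force: [0.5, 0.6, 0.4]
gripper_width: 88.3
gripper_force: 0.0
```

carry_out([
  {"ax": 0, "ay": 0, "az": 0, "x": -0.31, "y": -0.96, "z": 0, "jaw": 1},
  {"ax": 0, "ay": 0, "az": 0, "x": -0.31, "y": -0.96, "z": 0, "jaw": 1},
  {"ax": 0, "ay": 0, "az": 0, "x": -0.31, "y": -0.96, "z": 0, "jaw": 1},
  {"ax": 0, "ay": 0, "az": 0, "x": -0.31, "y": -0.96, "z": 0, "jaw": 1},
  {"ax": 0, "ay": 0, "az": 0, "x": -0.31, "y": -0.96, "z": 0, "jaw": 1},
])

```text
clock: 19.65
position: [506.7, -66.7, 166.6]
tool_rot: [0.259, 0.966, 0.0, 0.001]
force: [-0.3, -0.7, -0.4]
gripper_width: 88.4
gripper_force: 0.0
```

carry_out([
  {"ax": 0, "ay": 0, "az": 0, "x": -0.31, "y": -0.96, "z": 0.15, "jaw": 1},
  {"ax": 0, "ay": 0, "az": 0, "x": -0.31, "y": -0.96, "z": 0.2, "jaw": 1},
  {"ax": 0, "ay": 0, "az": 0, "x": -0.31, "y": -0.96, "z": 0.2, "jaw": 1},
  {"ax": 0, "ay": 0, "az": 0, "x": -0.31, "y": -0.96, "z": 0.15, "jaw": 1},
  {"ax": 0, "ay": 0, "az": 0, "x": 0, "y": 0, "z": 0, "jaw": 1},
])

```text
clock: 20.15
position: [479.5, -189.3, 144.8]
tool_rot: [0.262, 0.965, -0.002, -0.0]
force: [-0.5, -0.5, -0.7]
gripper_width: 88.3
gripper_force: 0.0
```

carry_out([
  {"ax": 0, "ay": 0, "az": 0, "x": 0, "y": 0, "z": 0, "jaw": 1},
])

```text
clock: 20.25
position: [481.6, -184.3, 145.2]
tool_rot: [0.259, 0.966, 0.0, 0.0]
force: [-0.4, -0.3, -0.2]
gripper_width: 88.2
gripper_force: 0.0
```

```bash
python3 w.py green 481.7 -185; python3 p.py 481.7 -185 36
```

```text
pred [321. 248.] seen [322. 261.] 300 -> [ 489.9 -189.5]
t 20.3 pos [ 482.1 -183.1  145.2] w 88.4 F 0.0 [-0.7  0.9  0.6]
turn units [0.01 0.01 0.01]
[ 481.7 -185.    36. ] units [-0.02 -0.06  3.64]
```

```bash
sed -i 's/(H<85)&(V>35)/(H<85)\&(V>12)/' h.py; sed -i 's/(V>95),"yellow"/(V>60),"yellow"/' h.py; python3 w.py green 481.7 -185; python3 p.py 481.7 -185 36; python3 -c "
import cv2;a=cv2.imread('pics/w_last.png');print(cv2.cvtColor(a[215:275:8,322:323],cv2.COLOR_BGR2HSV)[:,0].tolist())"
```

```text
pred [319. 248.] seen [320. 261.] 298 -> [ 489.8 -189.6]
t 20.35 pos [ 482.3 -182.5  145.2] w 88.3 F 0.0 [-0.5 -0.1 -0. ]
turn units [0.01 0.01 0.02]
[ 481.7 -185.    36. ] units [-0.03 -0.08  3.64]
[[6, 129, 81], [45, 69, 59], [64, 80, 70], [63, 97, 97], [62, 93, 101], [64, 98, 96], [65, 115, 164], [21, 16, 161]]
```

The shaded part of the green cap (rows 223–268) is low in saturation. Its centre is near row 247 against 248 predicted, so the position holds. Descend and grip.

carry_out([
  {"ax": 0, "ay": 0, "az": 0, "x": 0, "y": -0.06, "z": 0.9, "jaw": 1},
  {"ax": 0, "ay": 0, "az": 0, "x": 0, "y": 0, "z": 0.9, "jaw": 1},
  {"ax": 0, "ay": 0, "az": 0, "x": 0, "y": 0, "z": 0.9, "jaw": 1},
  {"ax": 0, "ay": 0, "az": 0, "x": 0, "y": 0, "z": 0.7, "jaw": 1},
  {"ax": 0, "ay": 0, "az": 0, "x": 0, "y": 0, "z": 0.24, "jaw": 1},
])

```text
clock: 20.85
position: [480.3, -183.4, 33.9]
tool_rot: [0.257, 0.966, 0.0, -0.001]
force: [-0.4, 1.4, 1.1]
gripper_width: 88.2
gripper_force: 0.0
```

carry_out([
  {"ax": 0, "ay": 0, "az": 0, "x": 0, "y": 0, "z": 0, "jaw": 0.3},
  {"ax": 0, "ay": 0, "az": 0, "x": 0, "y": 0, "z": 0, "jaw": 0.3},
  {"ax": 0, "ay": 0, "az": 0, "x": 0, "y": 0, "z": 0, "jaw": 0.3},
  {"ax": 0, "ay": 0, "az": 0, "x": 0, "y": 0, "z": 0, "jaw": 0.3},
  {"ax": 0, "ay": 0, "az": 0, "x": 0, "y": 0, "z": 0, "jaw": 0.3},
])

```text
clock: 21.35
position: [480.9, -185.6, 35.9]
tool_rot: [0.259, 0.966, 0.0, 0.001]
force: [-0.9, -0.1, -0.1]
gripper_width: 50.2
gripper_force: 0.0
```

carry_out([
  {"ax": 0, "ay": 0, "az": 0, "x": 0, "y": 0, "z": 0, "jaw": 0.3},
  {"ax": 0, "ay": 0, "az": 0, "x": 0, "y": 0, "z": 0, "jaw": 0.3},
  {"ax": 0, "ay": 0, "az": 0, "x": 0, "y": 0, "z": 0, "jaw": 0.3},
  {"ax": 0, "ay": 0, "az": 0, "x": 0, "y": 0, "z": 0, "jaw": 0.3},
  {"ax": 0, "ay": 0, "az": 0, "x": 0, "y": 0, "z": 0, "jaw": 0.3},
])

```text
clock: 21.85
position: [480.9, -185.3, 35.5]
tool_rot: [0.259, 0.966, 0.0, 0.0]
force: [0.9, 1.3, 3.8]
gripper_width: 38.9
gripper_force: 30.0
```

carry_out([
  {"ax": 0, "ay": 0, "az": 0, "x": 0, "y": 0, "z": -0.1, "jaw": 0.3},
  {"ax": 0, "ay": 0, "az": 0, "x": 0, "y": 0, "z": -0.2, "jaw": 0.3},
  {"ax": 0, "ay": 0, "az": 0, "x": 0, "y": 0, "z": 0, "jaw": 0.3},
])

```text
clock: 22.15
position: [480.6, -185.6, 44.8]
tool_rot: [0.259, 0.966, -0.0, 0.0]
force: [0.9, 0.4, -0.4]
gripper_width: 39.2
gripper_force: 30.0
```

```bash
sed -i 's/\[col\]&(S>110)/[col]\&(S>(75 if col=="green" else 110))/' h.py; python3 p.py 481.7 -184.5 170 641 249 170 641 249 43.5;  python3 w.py green 481.7 -185 9
```

```text
t 22.15 pos [ 480.6 -185.6   44.8] w 39.2 F 30.0 [ 0.9  0.4 -0.4]
turn units [0. 0. 0.]
[ 481.7 -184.5  170. ] units [-0.01  0.05 -4.17]
[641. 249. 170.] units [ 2.63 15.17  0.  ]
[641.  249.   43.5] units [0.   0.   4.22]
pred [325. 348.] seen [322. 345.] 4971 -> [ 479.7 -185.3]
```

carry_out([
  {"ax": 0, "ay": 0, "az": 0, "x": 0, "y": 0, "z": -0.5, "jaw": 0.3},
  {"ax": 0, "ay": 0, "az": 0, "x": 0, "y": 0, "z": -0.9, "jaw": 0.3},
  {"ax": 0, "ay": 0, "az": 0, "x": 0, "y": 0, "z": -1, "jaw": 0.3},
  {"ax": 0, "ay": 0, "az": 0, "x": 0, "y": 0, "z": -1, "jaw": 0.3},
  {"ax": 0, "ay": 0, "az": 0, "x": 0, "y": 0, "z": -0.77, "jaw": 0.3},
])

```text
clock: 22.7
position: [480.6, -185.5, 170.9]
tool_rot: [0.259, 0.966, -0.0, 0.0]
force: [0.3, 0.4, 0.1]
gripper_width: 38.9
gripper_force: 30.0
```

carry_out([
  {"ax": 0, "ay": 0, "az": 0, "x": 0.07, "y": 0.4, "z": 0, "jaw": 0.3},
  {"ax": 0, "ay": 0, "az": 0, "x": 0.14, "y": 0.8, "z": 0, "jaw": 0.3},
  {"ax": 0, "ay": 0, "az": 0, "x": 0.163, "y": 0.95, "z": 0, "jaw": 0.3},
  {"ax": 0, "ay": 0, "az": 0, "x": 0.163, "y": 0.95, "z": 0, "jaw": 0.3},
  {"ax": 0, "ay": 0, "az": 0, "x": 0.163, "y": 0.95, "z": 0, "jaw": 0.3},
])

```text
clock: 23.2
position: [522.6, -67.8, 168.2]
tool_rot: [0.258, 0.966, -0.0, -0.001]
force: [0.3, -0.4, -0.6]
gripper_width: 39.3
gripper_force: 30.0
```

carry_out([
  {"ax": 0, "ay": 0, "az": 0, "x": 0.163, "y": 0.95, "z": 0, "jaw": 0.3},
  {"ax": 0, "ay": 0, "az": 0, "x": 0.163, "y": 0.95, "z": 0, "jaw": 0.3},
  {"ax": 0, "ay": 0, "az": 0, "x": 0.163, "y": 0.95, "z": 0, "jaw": 0.3},
  {"ax": 0, "ay": 0, "az": 0, "x": 0.163, "y": 0.95, "z": 0, "jaw": 0.3},
  {"ax": 0, "ay": 0, "az": 0, "x": 0.163, "y": 0.95, "z": 0, "jaw": 0.3},
])

```text
clock: 23.7
position: [572.4, 67.9, 167.9]
tool_rot: [0.258, 0.966, -0.0, -0.001]
force: [0.4, 0.2, -1.4]
gripper_width: 39.2
gripper_force: 30.0
```

carry_out([
  {"ax": 0, "ay": 0, "az": 0, "x": 0.163, "y": 0.95, "z": 0, "jaw": 0.3},
  {"ax": 0, "ay": 0, "az": 0, "x": 0.163, "y": 0.95, "z": 0, "jaw": 0.3},
  {"ax": 0, "ay": 0, "az": 0, "x": 0.163, "y": 0.95, "z": 0, "jaw": 0.3},
  {"ax": 0, "ay": 0, "az": 0, "x": 0.163, "y": 0.95, "z": 0, "jaw": 0.3},
  {"ax": 0, "ay": 0, "az": 0, "x": 0.163, "y": 0.95, "z": 0, "jaw": 0.3},
])

```text
clock: 24.2
position: [622.1, 203.3, 167.6]
tool_rot: [0.258, 0.966, -0.001, -0.001]
force: [0.4, -0.3, -0.1]
gripper_width: 39.0
gripper_force: 30.0
```

carry_out([
  {"ax": 0, "ay": 0, "az": 0, "x": 0.163, "y": 0.95, "z": 0, "jaw": 0.3},
  {"ax": 0, "ay": 0, "az": 0, "x": 0.09, "y": 0.5, "z": 0, "jaw": 0.3},
  {"ax": 0, "ay": 0, "az": 0, "x": 0.04, "y": 0.22, "z": 0, "jaw": 0.3},
  {"ax": 0, "ay": 0, "az": 0, "x": 0, "y": 0, "z": 0, "jaw": 0.3},
  {"ax": 0, "ay": 0, "az": 0, "x": 0, "y": 0, "z": 0, "jaw": 0.3},
])

```text
clock: 24.7
position: [640.0, 248.0, 168.6]
tool_rot: [0.259, 0.966, -0.001, -0.0]
force: [0.3, -0.0, -0.4]
gripper_width: 39.0
gripper_force: 30.0
```

```bash
python3 p.py 641 249 43.5;  python3 w.py green 641 249 134
```

```text
t 24.7 pos [640.  248.  168.6] w 39.0 F 30.0 [ 0.3 -0.  -0.4]
turn units [-0.02 -0.   -0.  ]
[641.  249.   43.5] units [-0.01  0.05  4.17]
pred [325. 349.] seen [322. 344.] 4979 -> [638.5 248.8]
```

carry_out([
  {"ax": 0, "ay": 0, "az": 0, "x": 0, "y": 0.02, "z": 0.6, "jaw": 0.3},
  {"ax": 0, "ay": 0, "az": 0, "x": 0, "y": 0, "z": 0.9, "jaw": 0.3},
  {"ax": 0, "ay": 0, "az": 0, "x": 0, "y": 0, "z": 0.9, "jaw": 0.3},
  {"ax": 0, "ay": 0, "az": 0, "x": 0, "y": 0, "z": 0.8, "jaw": 0.3},
  {"ax": 0, "ay": 0, "az": 0, "x": 0, "y": 0, "z": 0.4, "jaw": 0.3},
])

```text
clock: 25.25
position: [639.5, 247.6, 59.2]
tool_rot: [0.259, 0.966, -0.002, -0.001]
force: [0.0, -0.6, -1.7]
gripper_width: 39.1
gripper_force: 30.0
```

carry_out([
  {"ax": 0, "ay": 0, "az": 0, "x": 0, "y": 0, "z": 0.3, "jaw": 0.3},
  {"ax": 0, "ay": 0, "az": 0, "x": 0, "y": 0, "z": 0.22, "jaw": 0.3},
  {"ax": 0, "ay": 0, "az": 0, "x": 0, "y": 0, "z": 0, "jaw": 0.3},
  {"ax": 0, "ay": 0, "az": 0, "x": 0, "y": 0, "z": 0, "jaw": 0.3},
])

```text
clock: 25.65
position: [641.5, 250.2, 46.7]
tool_rot: [0.259, 0.966, 0.001, 0.001]
force: [0.6, -0.1, -1.1]
gripper_width: 39.5
gripper_force: 30.0
```

carry_out([
  {"ax": 0, "ay": 0, "az": 0, "x": 0, "y": 0, "z": 0.11, "jaw": 0.3},
  {"ax": 0, "ay": 0, "az": 0, "x": 0, "y": 0, "z": 0, "jaw": 0.3},
])

```text
clock: 25.85
position: [641.0, 250.1, 42.8]
tool_rot: [0.259, 0.966, 0.0, 0.0]
force: [-0.0, -0.2, -0.3]
gripper_width: 38.8
gripper_force: 30.0
```

carry_out([
  {"ax": 0, "ay": 0, "az": 0, "x": 0, "y": 0, "z": 0, "jaw": 1},
  {"ax": 0, "ay": 0, "az": 0, "x": 0, "y": 0, "z": 0, "jaw": 1},
  {"ax": 0, "ay": 0, "az": 0, "x": 0, "y": 0, "z": 0, "jaw": 1},
  {"ax": 0, "ay": 0, "az": 0, "x": 0, "y": 0, "z": 0, "jaw": 1},
  {"ax": 0, "ay": 0, "az": 0, "x": 0, "y": 0, "z": 0, "jaw": 1},
])

```text
clock: 26.35
position: [640.9, 250.0, 42.6]
tool_rot: [0.259, 0.966, 0.0, 0.0]
force: [0.1, -0.2, -0.7]
gripper_width: 77.2
gripper_force: 0.0
```

carry_out([
  {"ax": 0, "ay": 0, "az": 0, "x": 0, "y": 0, "z": -0.5, "jaw": 1},
  {"ax": 0, "ay": 0, "az": 0, "x": 0, "y": 0, "z": -1, "jaw": 1},
  {"ax": 0, "ay": 0, "az": 0, "x": 0, "y": 0, "z": -1, "jaw": 1},
  {"ax": 0, "ay": 0, "az": 0, "x": 0, "y": 0, "z": -1, "jaw": 1},
  {"ax": 0, "ay": 0, "az": 0, "x": 0, "y": 0, "z": -0.6, "jaw": 1},
])

```text
clock: 26.85
position: [642.2, 250.6, 169.6]
tool_rot: [0.259, 0.966, 0.002, 0.002]
force: [0.1, -0.0, -0.4]
gripper_width: 88.0
gripper_force: 0.0
```

```bash
python3 p.py 588.7 -305.5 148 588.7 -305.5 36 
```

```text
t 26.85 pos [642.2 250.6 169.6] w 88.0 F 0.0 [ 0.1 -0.  -0.4]
turn units [0.03 0.02 0.  ]
[ 588.7 -305.5  148. ] units [ -7.72 -16.94   0.72]
[ 588.7 -305.5   36. ] units [0.   0.   3.73]
```

carry_out([
  {"ax": 0, "ay": 0, "az": 0, "x": -0.43, "y": -0.94, "z": 0, "jaw": 1},
  {"ax": 0, "ay": 0, "az": 0, "x": -0.43, "y": -0.94, "z": 0, "jaw": 1},
  {"ax": 0, "ay": 0, "az": 0, "x": -0.43, "y": -0.94, "z": 0, "jaw": 1},
  {"ax": 0, "ay": 0, "az": 0, "x": -0.43, "y": -0.94, "z": 0, "jaw": 1},
  {"ax": 0, "ay": 0, "az": 0, "x": -0.43, "y": -0.94, "z": 0, "jaw": 1},
])

```text
clock: 27.35
position: [626.4, 94.4, 166.9]
tool_rot: [0.259, 0.966, 0.0, 0.001]
force: [-0.2, -0.4, -0.1]
gripper_width: 88.2
gripper_force: 0.0
```

carry_out([
  {"ax": 0, "ay": 0, "az": 0, "x": -0.43, "y": -0.94, "z": 0, "jaw": 1},
  {"ax": 0, "ay": 0, "az": 0, "x": -0.43, "y": -0.94, "z": 0, "jaw": 1},
  {"ax": 0, "ay": 0, "az": 0, "x": -0.43, "y": -0.94, "z": 0, "jaw": 1},
  {"ax": 0, "ay": 0, "az": 0, "x": -0.43, "y": -0.94, "z": 0, "jaw": 1},
  {"ax": 0, "ay": 0, "az": 0, "x": -0.43, "y": -0.94, "z": 0, "jaw": 1},
])

```text
clock: 27.85
position: [611.9, -60.1, 166.8]
tool_rot: [0.259, 0.966, 0.0, 0.001]
force: [0.4, 0.8, -0.3]
gripper_width: 88.0
gripper_force: 0.0
```

carry_out([
  {"ax": 0, "ay": 0, "az": 0, "x": -0.43, "y": -0.94, "z": 0, "jaw": 1},
  {"ax": 0, "ay": 0, "az": 0, "x": -0.43, "y": -0.94, "z": 0, "jaw": 1},
  {"ax": 0, "ay": 0, "az": 0, "x": -0.43, "y": -0.94, "z": 0, "jaw": 1},
  {"ax": 0, "ay": 0, "az": 0, "x": -0.43, "y": -0.94, "z": 0, "jaw": 1},
  {"ax": 0, "ay": 0, "az": 0, "x": -0.43, "y": -0.94, "z": 0, "jaw": 1},
])

```text
clock: 28.35
position: [597.2, -214.6, 166.8]
tool_rot: [0.259, 0.966, -0.0, 0.001]
force: [-0.1, 0.3, 1.0]
gripper_width: 88.0
gripper_force: 0.0
```

carry_out([
  {"ax": 0, "ay": 0, "az": 0, "x": -0.43, "y": -0.94, "z": 0.2, "jaw": 1},
  {"ax": 0, "ay": 0, "az": 0, "x": -0.43, "y": -0.94, "z": 0.2, "jaw": 1},
  {"ax": 0, "ay": 0, "az": 0, "x": -0.41, "y": -0.94, "z": 0.2, "jaw": 1},
  {"ax": 0, "ay": 0, "az": 0, "x": 0, "y": 0, "z": 0, "jaw": 1},
  {"ax": 0, "ay": 0, "az": 0, "x": 0, "y": 0, "z": 0, "jaw": 1},
])

```text
clock: 28.85
position: [587.7, -306.1, 148.2]
tool_rot: [0.26, 0.966, 0.0, 0.0]
force: [-0.0, 1.6, 0.0]
gripper_width: 88.2
gripper_force: 0.0
```

```bash
python3 w.py red 588.7 -305.5; python3 p.py 588.7 -305.5 36
```

```text
pred [324. 246.] seen [323. 243.] 1520 -> [ 586.5 -304.9]
t 28.9 pos [ 588.4 -304.4  148.3] w 88.1 F 0.0 [0.7 1.2 0. ]
turn units [0.01 0.   0.01]
[ 588.7 -305.5   36. ] units [-0.03 -0.03  3.74]
```

carry_out([
  {"ax": 0, "ay": 0, "az": 0, "x": 0, "y": -0.02, "z": 0.9, "jaw": 1},
  {"ax": 0, "ay": 0, "az": 0, "x": 0, "y": 0, "z": 0.9, "jaw": 1},
  {"ax": 0, "ay": 0, "az": 0, "x": 0, "y": 0, "z": 0.9, "jaw": 1},
  {"ax": 0, "ay": 0, "az": 0, "x": 0, "y": 0, "z": 0.7, "jaw": 1},
  {"ax": 0, "ay": 0, "az": 0, "x": 0, "y": 0, "z": 0.34, "jaw": 1},
])

```text
clock: 29.4
position: [587.5, -303.3, 34.0]
tool_rot: [0.257, 0.966, 0.001, -0.001]
force: [0.0, 0.1, 0.4]
gripper_width: 88.2
gripper_force: 0.0
```

carry_out([
  {"ax": 0, "ay": 0, "az": 0, "x": 0, "y": 0, "z": 0, "jaw": 0.3},
  {"ax": 0, "ay": 0, "az": 0, "x": 0, "y": 0, "z": 0, "jaw": 0.3},
  {"ax": 0, "ay": 0, "az": 0, "x": 0, "y": 0, "z": 0, "jaw": 0.3},
  {"ax": 0, "ay": 0, "az": 0, "x": 0, "y": 0, "z": 0, "jaw": 0.3},
  {"ax": 0, "ay": 0, "az": 0, "x": 0, "y": 0, "z": 0, "jaw": 0.3},
])

```text
clock: 29.9
position: [588.0, -306.3, 36.1]
tool_rot: [0.259, 0.966, -0.0, 0.001]
force: [-0.4, -0.3, 0.3]
gripper_width: 50.3
gripper_force: 0.0
```

carry_out([
  {"ax": 0, "ay": 0, "az": 0, "x": 0, "y": 0, "z": 0, "jaw": 0.3},
  {"ax": 0, "ay": 0, "az": 0, "x": 0, "y": 0, "z": 0, "jaw": 0.3},
  {"ax": 0, "ay": 0, "az": 0, "x": 0, "y": 0, "z": 0, "jaw": 0.3},
  {"ax": 0, "ay": 0, "az": 0, "x": 0, "y": 0, "z": 0, "jaw": 0.3},
  {"ax": 0, "ay": 0, "az": 0, "x": 0, "y": 0, "z": 0, "jaw": 0.3},
])

```text
clock: 30.4
position: [587.9, -306.0, 35.6]
tool_rot: [0.259, 0.966, 0.0, 0.0]
force: [-0.3, -0.5, 4.5]
gripper_width: 39.4
gripper_force: 30.0
```

carry_out([
  {"ax": 0, "ay": 0, "az": 0, "x": 0, "y": 0, "z": -0.1, "jaw": 0.3},
  {"ax": 0, "ay": 0, "az": 0, "x": 0, "y": 0, "z": -0.2, "jaw": 0.3},
  {"ax": 0, "ay": 0, "az": 0, "x": 0, "y": 0, "z": 0, "jaw": 0.3},
])

```text
clock: 30.7
position: [587.8, -306.3, 44.8]
tool_rot: [0.259, 0.966, -0.0, 0.0]
force: [0.1, 0.4, -1.0]
gripper_width: 39.2
gripper_force: 30.0
```

```bash
python3 p.py 588.7 -305.5 170 622 321 170 622 321 43.5;  python3 w.py red 588.7 -305.5 9
```

```text
t 30.7 pos [ 587.8 -306.3   44.8] w 39.2 F 30.0 [ 0.1  0.4 -1. ]
turn units [-0.    0.01  0.  ]
[ 588.7 -305.5  170. ] units [-0.01  0.04 -4.17]
[622. 321. 170.] units [ 9.48 18.64  0.  ]
[622.  321.   43.5] units [0.   0.   4.22]
pred [325. 347.] seen [323. 342.] 5031 -> [ 586.  -305.1]
```

carry_out([
  {"ax": 0, "ay": 0, "az": 0, "x": 0, "y": 0, "z": -0.5, "jaw": 0.3},
  {"ax": 0, "ay": 0, "az": 0, "x": 0, "y": 0, "z": -0.9, "jaw": 0.3},
  {"ax": 0, "ay": 0, "az": 0, "x": 0, "y": 0, "z": -1, "jaw": 0.3},
  {"ax": 0, "ay": 0, "az": 0, "x": 0, "y": 0, "z": -1, "jaw": 0.3},
  {"ax": 0, "ay": 0, "az": 0, "x": 0, "y": 0, "z": -0.77, "jaw": 0.3},
])

```text
clock: 31.25
position: [588.2, -306.3, 172.4]
tool_rot: [0.259, 0.966, -0.0, 0.001]
force: [-0.2, -0.8, -0.5]
gripper_width: 39.0
gripper_force: 30.0
```

carry_out([
  {"ax": 0, "ay": 0, "az": 0, "x": 0.2, "y": 0.4, "z": 0, "jaw": 0.3},
  {"ax": 0, "ay": 0, "az": 0, "x": 0.4, "y": 0.8, "z": 0, "jaw": 0.3},
  {"ax": 0, "ay": 0, "az": 0, "x": 0.457, "y": 0.9, "z": 0, "jaw": 0.3},
  {"ax": 0, "ay": 0, "az": 0, "x": 0.457, "y": 0.9, "z": 0, "jaw": 0.3},
  {"ax": 0, "ay": 0, "az": 0, "x": 0.457, "y": 0.9, "z": 0, "jaw": 0.3},
])

```text
clock: 31.75
position: [593.8, -172.5, 168.5]
tool_rot: [0.258, 0.966, 0.0, -0.001]
force: [0.4, 0.2, -2.4]
gripper_width: 39.4
gripper_force: 30.0
```

carry_out([
  {"ax": 0, "ay": 0, "az": 0, "x": 0.457, "y": 0.9, "z": 0, "jaw": 0.3},
  {"ax": 0, "ay": 0, "az": 0, "x": 0.457, "y": 0.9, "z": 0, "jaw": 0.3},
  {"ax": 0, "ay": 0, "az": 0, "x": 0.457, "y": 0.9, "z": 0, "jaw": 0.3},
  {"ax": 0, "ay": 0, "az": 0, "x": 0.457, "y": 0.9, "z": 0, "jaw": 0.3},
  {"ax": 0, "ay": 0, "az": 0, "x": 0.457, "y": 0.9, "z": 0, "jaw": 0.3},
])

```text
clock: 32.25
position: [601.5, -21.6, 168.5]
tool_rot: [0.258, 0.966, 0.0, -0.001]
force: [0.4, 0.1, -2.2]
gripper_width: 39.4
gripper_force: 30.0
```

carry_out([
  {"ax": 0, "ay": 0, "az": 0, "x": 0.457, "y": 0.9, "z": 0, "jaw": 0.3},
  {"ax": 0, "ay": 0, "az": 0, "x": 0.457, "y": 0.9, "z": 0, "jaw": 0.3},
  {"ax": 0, "ay": 0, "az": 0, "x": 0.457, "y": 0.9, "z": 0, "jaw": 0.3},
  {"ax": 0, "ay": 0, "az": 0, "x": 0.457, "y": 0.9, "z": 0, "jaw": 0.3},
  {"ax": 0, "ay": 0, "az": 0, "x": 0.457, "y": 0.9, "z": 0, "jaw": 0.3},
])

```text
clock: 32.75
position: [609.4, 129.4, 168.5]
tool_rot: [0.258, 0.966, -0.0, -0.001]
force: [1.5, 0.3, -1.0]
gripper_width: 39.1
gripper_force: 30.0
```

```bash
python3 p.py 622 321 170
```

```text
t 32.75 pos [609.4 129.4 168.5] w 39.1 F 30.0 [ 1.5  0.3 -1. ]
turn units [-0.01 -0.01  0.01]
[622. 321. 170.] units [ 2.83  5.74 -0.05]
```

carry_out([
  {"ax": 0, "ay": 0, "az": 0, "x": 0.457, "y": 0.9, "z": 0, "jaw": 0.3},
  {"ax": 0, "ay": 0, "az": 0, "x": 0.457, "y": 0.9, "z": 0, "jaw": 0.3},
  {"ax": 0, "ay": 0, "az": 0, "x": 0.457, "y": 0.9, "z": 0, "jaw": 0.3},
  {"ax": 0, "ay": 0, "az": 0, "x": 0.457, "y": 0.9, "z": 0, "jaw": 0.3},
  {"ax": 0, "ay": 0, "az": 0, "x": 0.457, "y": 0.9, "z": 0, "jaw": 0.3},
])

```text
clock: 33.25
position: [617.2, 280.3, 168.3]
tool_rot: [0.258, 0.966, -0.001, -0.001]
force: [0.2, 0.5, -1.3]
gripper_width: 39.1
gripper_force: 30.0
```

carry_out([
  {"ax": 0, "ay": 0, "az": 0, "x": 0.457, "y": 0.9, "z": 0, "jaw": 0.3},
  {"ax": 0, "ay": 0, "az": 0, "x": 0.12, "y": 0.25, "z": 0, "jaw": 0.3},
  {"ax": 0, "ay": 0, "az": 0, "x": 0.07, "y": 0.13, "z": 0, "jaw": 0.3},
  {"ax": 0, "ay": 0, "az": 0, "x": 0, "y": 0, "z": 0, "jaw": 0.3},
  {"ax": 0, "ay": 0, "az": 0, "x": 0, "y": 0, "z": 0, "jaw": 0.3},
])

```text
clock: 33.75
position: [621.7, 318.9, 169.2]
tool_rot: [0.26, 0.966, -0.001, 0.0]
force: [0.6, -0.3, -1.8]
gripper_width: 39.2
gripper_force: 30.0
```

```bash
python3 p.py 622 321 43.5;  python3 w.py red 622 321 134
```

```text
t 33.75 pos [621.7 318.9 169.2] w 39.2 F 30.0 [ 0.6 -0.3 -1.8]
turn units [-0.01  0.01 -0.01]
[622.  321.   43.5] units [0.03 0.06 4.19]
pred [327. 346.] seen [323. 342.] 5033 -> [619.7 320.4]
```

carry_out([
  {"ax": 0, "ay": 0, "az": 0, "x": 0, "y": 0.03, "z": 0.6, "jaw": 0.3},
  {"ax": 0, "ay": 0, "az": 0, "x": 0, "y": 0, "z": 0.9, "jaw": 0.3},
  {"ax": 0, "ay": 0, "az": 0, "x": 0, "y": 0, "z": 0.9, "jaw": 0.3},
  {"ax": 0, "ay": 0, "az": 0, "x": 0, "y": 0, "z": 0.8, "jaw": 0.3},
  {"ax": 0, "ay": 0, "az": 0, "x": 0, "y": 0, "z": 0.4, "jaw": 0.3},
])

```text
clock: 34.3
position: [621.0, 319.7, 59.2]
tool_rot: [0.259, 0.966, -0.002, -0.001]
force: [-0.6, -0.2, -0.9]
gripper_width: 38.7
gripper_force: 30.0
```

carry_out([
  {"ax": 0, "ay": 0, "az": 0, "x": 0, "y": 0, "z": 0.3, "jaw": 0.3},
  {"ax": 0, "ay": 0, "az": 0, "x": 0, "y": 0, "z": 0.22, "jaw": 0.3},
  {"ax": 0, "ay": 0, "az": 0, "x": 0, "y": 0, "z": 0, "jaw": 0.3},
  {"ax": 0, "ay": 0, "az": 0, "x": 0, "y": 0, "z": 0, "jaw": 0.3},
])

```text
clock: 34.7
position: [622.4, 322.5, 46.7]
tool_rot: [0.259, 0.966, 0.001, 0.001]
force: [-0.6, 0.2, -2.1]
gripper_width: 39.3
gripper_force: 30.0
```

carry_out([
  {"ax": 0, "ay": 0, "az": 0, "x": 0, "y": 0, "z": 0.11, "jaw": 0.3},
  {"ax": 0, "ay": 0, "az": 0, "x": 0, "y": 0, "z": 0, "jaw": 0.3},
])

```text
clock: 34.9
position: [621.9, 322.3, 42.7]
tool_rot: [0.259, 0.966, 0.0, 0.0]
force: [-0.1, -0.4, -0.7]
gripper_width: 39.1
gripper_force: 30.0
```

Release, rise, and back off toward the centre so the cameras can see.

carry_out([
  {"ax": 0, "ay": 0, "az": 0, "x": 0, "y": 0, "z": 0, "jaw": 1},
  {"ax": 0, "ay": 0, "az": 0, "x": 0, "y": 0, "z": 0, "jaw": 1},
  {"ax": 0, "ay": 0, "az": 0, "x": 0, "y": 0, "z": 0, "jaw": 1},
  {"ax": 0, "ay": 0, "az": 0, "x": 0, "y": 0, "z": 0, "jaw": 1},
  {"ax": 0, "ay": 0, "az": 0, "x": 0, "y": 0, "z": 0, "jaw": 1},
])

```text
clock: 35.4
position: [621.9, 322.2, 42.6]
tool_rot: [0.259, 0.966, 0.0, 0.0]
force: [-0.3, -0.6, -0.1]
gripper_width: 76.4
gripper_force: 0.0
```

carry_out([
  {"ax": 0, "ay": 0, "az": 0, "x": 0, "y": 0, "z": -0.5, "jaw": 1},
  {"ax": 0, "ay": 0, "az": 0, "x": 0, "y": 0, "z": -1, "jaw": 1},
  {"ax": 0, "ay": 0, "az": 0, "x": 0, "y": 0, "z": -1, "jaw": 1},
  {"ax": 0, "ay": 0, "az": 0, "x": 0, "y": 0, "z": -1, "jaw": 1},
  {"ax": 0, "ay": 0, "az": 0, "x": 0, "y": 0, "z": -1, "jaw": 1},
])

```text
clock: 35.9
position: [622.0, 322.2, 180.1]
tool_rot: [0.259, 0.966, 0.0, 0.0]
force: [0.8, -0.2, 0.2]
gripper_width: 87.6
gripper_force: 0.0
```

carry_out([
  {"ax": 0, "ay": 0, "az": 0, "x": -0.5, "y": -0.9, "z": 0, "jaw": 1},
  {"ax": 0, "ay": 0, "az": 0, "x": -0.5, "y": -0.9, "z": 0, "jaw": 1},
  {"ax": 0, "ay": 0, "az": 0, "x": -0.5, "y": -0.9, "z": 0, "jaw": 1},
  {"ax": 0, "ay": 0, "az": 0, "x": -0.5, "y": -0.9, "z": 0, "jaw": 1},
  {"ax": 0, "ay": 0, "az": 0, "x": -0.5, "y": -0.9, "z": 0, "jaw": 1},
])

```text
clock: 36.4
position: [619.6, 166.6, 178.9]
tool_rot: [0.259, 0.966, 0.0, 0.001]
force: [0.3, 0.4, -0.2]
gripper_width: 88.0
gripper_force: 0.0
```

carry_out([
  {"ax": 0, "ay": 0, "az": 0, "x": -0.5, "y": -0.9, "z": 0, "jaw": 1},
  {"ax": 0, "ay": 0, "az": 0, "x": -0.5, "y": -0.9, "z": 0, "jaw": 1},
  {"ax": 0, "ay": 0, "az": 0, "x": -0.5, "y": -0.9, "z": 0, "jaw": 1},
  {"ax": 0, "ay": 0, "az": 0, "x": -0.5, "y": -0.9, "z": 0, "jaw": 1},
  {"ax": 0, "ay": 0, "az": 0, "x": -0.5, "y": -0.9, "z": 0, "jaw": 1},
])

```text
clock: 36.9
position: [617.1, 12.1, 178.8]
tool_rot: [0.259, 0.966, 0.0, 0.001]
force: [-0.1, 0.1, -0.8]
gripper_width: 87.8
gripper_force: 0.0
```

carry_out([
  {"ax": 0, "ay": 0, "az": 0, "x": -0.5, "y": -0.9, "z": 0, "jaw": 1},
  {"ax": 0, "ay": 0, "az": 0, "x": -0.5, "y": -0.9, "z": 0, "jaw": 1},
  {"ax": 0, "ay": 0, "az": 0, "x": -0.3, "y": -0.5, "z": 0, "jaw": 1},
  {"ax": 0, "ay": 0, "az": 0, "x": 0, "y": 0, "z": 0, "jaw": 1},
  {"ax": 0, "ay": 0, "az": 0, "x": 0, "y": 0, "z": 0, "jaw": 1},
])

```text
clock: 37.4
position: [616.5, -64.2, 178.0]
tool_rot: [0.258, 0.966, 0.001, 0.0]
force: [-0.1, 0.7, 0.1]
gripper_width: 88.3
gripper_force: 0.0
```

```bash
python3 - <<'E'
from h import *
a=manip.capture("top");b=manip.capture("side")
C={n:manip.get_calibration(n) for n in("top","side")}
for k,x,y in(("blue",551,301.5),("red",622,321),("green",641,249),("yellow",570,230)):
    print(k,"expected cap px",[cen(proj(C[n],cap(x,y,7))).round(0) for n in C])
for k,x,y in(("red",620.7,-164.5),("blue",471.9,-310.8)):
    m=cap;o=[]
    for n,im in(("top",a),("side",b)):
        q,A=blob(im,k,cen(proj(C[n],cap(x,y))),18);o.append((C[n],cen(q)))
    print("white",k,fit(cap,o)[0].round(1),"was",x,y)
cv2.imwrite("pics/f.png",np.hstack([cv2.resize(a[140:290,90:270],(480,400)),cv2.resize(b[110:210,260:400],(320,400))])[:,:,::-1])
s=manip.sense();print(s["clock"],s["position"].round(0))
E
```

```text
blue expected cap px [array([142., 234.]), array([311., 141.])]
red expected cap px [array([135., 191.]), array([342., 135.])]
green expected cap px [array([180., 182.]), array([352., 153.])]
yellow expected cap px [array([187., 225.]), array([321., 158.])]Traceback (most recent call last):
  File "<stdin>", line 9, in <module>
  File "h.py", line 20, in blob
    i=1+np.argmax(st[1:,4]);ys,xs=np.where(l==i)
        ~~~~~~~~~^^^^^^^^^^
    return _wrapfunc(a, 'argmax', axis=axis, out=out, **kwds)
    return bound(*args, **kwds)
ValueError: attempt to get argmax of an empty sequence
```

```bash
python3 - <<'E'
from h import *
a=manip.capture("top");b=manip.capture("side")
t=np.vstack([cv2.resize(a[140:340,90:550],(460,200)),cv2.resize(a[150:270,100:250],(460,368))])
cv2.imwrite("pics/f.png",np.hstack([t,cv2.resize(b[110:430,220:410],(337,568))])[:,:,::-1])
E
```

```text
(no output)
```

View pics/f.png

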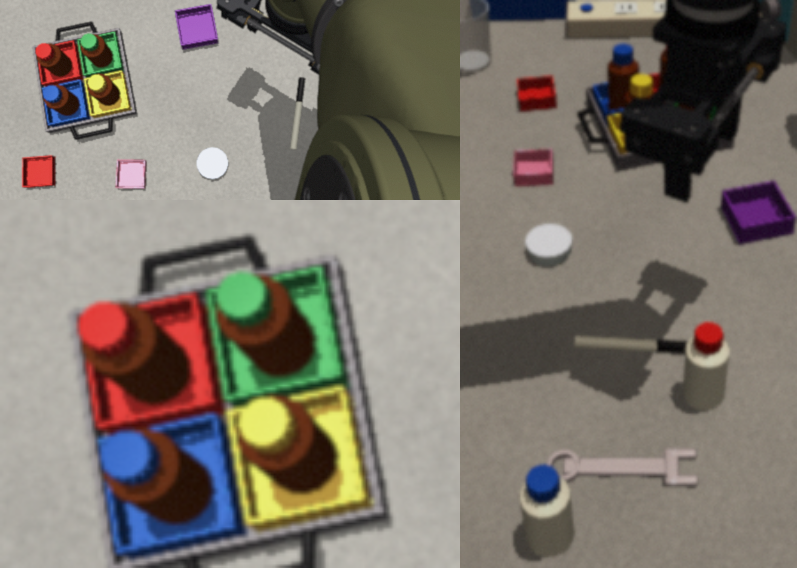

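The four caps appear at (134,191) red, (179,181) green, (142,234) blue and (187,222) yellow, each within about 3 px of where a fully seated, centred bottle would show. The white bottles are still at their starting side-view pixels, (360,299) and (267,380). Handing in.

```bash
python3 -c "
from plant import manip
print(manip.hand_in())"
```

```text
the job is handed in; nothing more can be done
None
```

I packed all four amber samples into the cells matching their caps and handed the job in at about 38 s; the last images show them seated and centred with both white bottles unmoved, but the hand-in returned no verdict.

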